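Fetch the colour pot from behind the bottles and weigh it

ROBOT

A 7-joint arm with a two-finger parallel gripper is mounted at the origin on the work surface. World frame = base frame: x ahead of the robot, y to its left, z up, the work surface at z = 0. Lengths are in m, angles in rad, forces in N, time in s.
With the tool pointing down it reaches from about 0.425 to 1.025 m from the base axis. Payload 3.6 kg.
Tool frame: the origin (TCP) lies at the very end of the fingers, on their centre line; the grasp point (between the pads) lies manip.hold_point_z behind it (manip.hold_point_z is the distance from the TCP to the grasp point, in m); z points along the fingers, y is the line along which they close (so a half turn about z gives the same grasp; the last joint's range is limited). The gripper opens to 85 mm and grips with 20 to 120 N. Pads are 22 mm wide; open, the fingers measure 114 mm over their backs; the gripper's body (76 mm by 85 mm) begins 54 mm behind the grasp point. The pads swing forward as they close: fully open they stand 13 mm farther back than shut.
Start: joints at [-1.248, 0.591, 0.048, 1.609, -0.033, 0.943, -0.034], TCP at [0.294, 0.663, 0.231] pointing down, gripper open.
Joint ranges: [-2.69, 2.69], [-0.47, 2.24], [-1.27, 1.36], [0.19, 2.51], [-1.53, 4.68], [0.08, 2.07], [-3.09, 3.09]. Speed limits (rad/s): [2.57, 2.57, 3.14, 3.14, 3.14, 3.14, 3.14].

INTERFACE

Orientations are given as a unit quaternion [x, y, z, w].
In Python, from bench import status, cams, job, manip gives the robot as it stands.
- The arm moves only by the tool jog_arm, never from a script. Its argument "deltas" is a list of rows, each an object with "xyz": the shift along the tool's x, y, z in mm, a list of three; "twist": the turn, a rotation vector about the tool's x, y, z in rad, a list of three; "claw": the finger opening in mm, from 0 to 85.4. A call has exactly 5 rows; each row shifts and turns the commanded pose from where the row before left it, along the tool's axes as they then stand; what a row does not reach is not made up. A row lasts 1/12 s, in which the tool goes at most 41.7 mm and 7.16 degrees, less where a joint would pass 70% of its speed; a pose out of reach is approached as far as the arm can. A call is refused whole if a number of a shift passes 41.7 or a number of a turn 0.125, either way. A call with a gripper value outside its range is refused whole. The fingers move at their own pace and stop on an object; the grip force is fixed at half the most. Time passes only in rows, so rows that do not move let the fingers close, or fill a call up. It gives the time, the measured TCP pose, the force, the opening and the grip force at its end, in the units of the state.
- status.get_obs(): the state, without advancing time (a new reading comes with each control period).
- cams.capture(name): name is "scene" or "top"; returns a dict with "img" (384x512x3 uint8, blue, green, red), "range_z" (384x512 float32, m along the optical axis (not along the pixel's ray), 0 where there is no reading), "fx", "fy", "cx", "cy" (pixels), "dist_coeffs" ([k1, k2, p1, p2, k3] as OpenCV has them; the pictures are not rectified), "rvec" (rotation vector, rad) and "tvec" (3), from world to camera coordinates, as OpenCV has them. Camera axes: x right, y down, z forward; pixel columns grow to the right and rows downward; lengths in m; the calibration is good to about 2 mm. A picture is of the moment at which its call begins.
- job.sign_off(): hands the job in; it is judged then, once.
The state is a dict: "clock": time; "q": joint angles; "qd": joint speeds; "joint_torque": joint torques, N m; "tcp_pos": TCP position; "orientation": TCP orientation; "wrist_force": force on the tool from outside, world axes, zero at the start; "moment": the same for the moment, N m; "width": finger opening in m; "finger_force": force on a finger pad.
Only numpy, scipy, OpenCV 4.12 (cv2) and the standard library are available. Lean on these libraries where they do the work, as an engineer would, in place of code of your own. Each camera call takes 0.05 s, during which the arm holds its last target. There are 200 camera calls.

TASK

The pot with the yellow lid is hemmed in by three tall bottles at the back of the steel tray: set the three bottles aside, standing on the wooden board, then fetch the yellow-lidded pot and stand it in the middle of the scale's plate. After that put each bottle back on the tray, upright, on the spot where that bottle stood before. Leave the pink-lidded and brown-lidded pots alone, do not knock any bottle or pot over, and let go of everything at the end.

Things in the scene. Friction and masses are not known exactly. Their poses are not given: they have to be found in the camera images.
- red_bottle_centre (a point): tall white bottle with a red band and red screw cap, upright, 155 mm high: body 48 mm across up to 112 mm, cap 32 mm across from 121 to 155 mm above its foot; 0.2 kg. Point at its centre, 77.5 mm above its foot; z up. Its body is too close to its neighbours for fingers: grip the cap. The three bottles stand left, right and in front of the yellow-lidded pot, in any order, about 60 mm away.
- blue_bottle_centre (a point): tall white bottle with a blue band and blue screw cap, upright, 155 mm high: body 48 mm across up to 112 mm, cap 32 mm across from 121 to 155 mm above its foot; 0.2 kg. Point at its centre, 77.5 mm above its foot; z up. Its body is too close to its neighbours for fingers: grip the cap. The three bottles stand left, right and in front of the yellow-lidded pot, in any order, about 60 mm away.
- green_bottle_centre (a point): tall white bottle with a green band and green screw cap, upright, 155 mm high: body 48 mm across up to 112 mm, cap 32 mm across from 121 to 155 mm above its foot; 0.2 kg. Point at its centre, 77.5 mm above its foot; z up. Its body is too close to its neighbours for fingers: grip the cap. The three bottles stand left, right and in front of the yellow-lidded pot, in any order, about 60 mm away.
- yellow_pot_centre (a point): low round white pot with a yellow lid, 44 mm high, lid (upper 16 mm) 46 mm across, body 43 mm; 80 g. Point at its centre, 22 mm above its foot; z up. It stands in the middle of the tray's back part, with bottles 11 to 18 mm away to its left, right and front and the tray's rail 5 to 10 mm behind it, so a gripper gets round it only when the bottles are gone.
- pink_pot_centre (a point): low round white pot with a pink lid, 44 mm high, lid (upper 16 mm) 46 mm across, body 43 mm; 80 g. Point at its centre, 22 mm above its foot; z up. In a front corner of the tray; not to be moved.
- brown_pot_centre (a point): low round white pot with a dark brown lid, 44 mm high, lid (upper 16 mm) 46 mm across, body 43 mm; 80 g. Point at its centre, 22 mm above its foot; z up. In a front corner of the tray; not to be moved.
- tray: steel counter tray, 190 mm (its x, away from the robot) by 250 mm (its y), fixed to the bench. Origin at the centre of its underside; things stand on its floor, 6 mm above the origin; a lip 12 mm high runs along the front (-x). A wire rail, its top 45 mm high, runs 88 mm behind the centre (+x) and 116 mm to each side (y).
- board: wooden cake board, the side area, 180 mm (its x) by 280 mm (its y), empty at the start, fixed to the bench. Origin at the centre of its underside on the bench; its top is 18 mm above the origin.
- scale_plate (a point): centre of the top of the steel weighing plate of the black portion scale; the plate is 150 mm (x) by 200 mm (y), flat, 58 mm above the bench; fixed to the bench, the plate does not give. Keypad and display on the robot's side (-x).

How it is judged:
By the outcome, as a careful person would: the job done as asked, in the order asked, and still so for the second after the job is handed in, with the robot touching nothing.
It also fails if it takes over 141 s, if anything falls off the work surface, if the arm or the gripper's body presses on something with over 40 N, if the wrist force passes 120 N, or if a joint passes its speed limit or range.

## Working session

There is one attempt and no reset: what is moved stays moved. The work goes in short steps, Python scripts to look and compute and a tool call to move; the robot and the scene stay as the last step left them, time stands still between calls to the robot, and variables do not carry over. Pictures are saved under pics/ and viewed, at most 14 in all, crops included, and the job is handed in when it is done.

Besides the shell and the picture viewer there is one more tool, called after ">>>" as name([rows], argument=value, ...), one row to a line, values as JSON. jog_arm: Moves the arm, as the interface text tells. Its arguments: {"type":"object","properties":{"deltas":{"type":"array","items":{"type":"object","properties":{"xyz":{"type":"array","items":{"type":"number"}},"twist":{"type":"array","items":{"type":"number"}},"claw":{"type":"number"}}}}},"required":["deltas"]}

```bash
mkdir -p pics
python3 - <<'E'
from bench import status,cams,job,manip
import cv2
print(status.get_obs(), manip.hold_point_z)
for n in("scene","top"):
    c=cams.capture(n); cv2.imwrite(f"pics/{n}0.png",c["img"]); print({k:v for k,v in c.items() if k not in("img","range_z")})
E
```

```text
{'clock': 0.0, 'q': array([-1.24746239,  0.59213431,  0.04831576,  1.60983689, -0.03327624,
        0.94273217, -0.03369577]), 'qd': array([-0.00173609,  0.00048598,  0.00045268,  0.00279597,  0.00117622,
        0.0003689 ,  0.00165125]), 'joint_torque': array([-3.86835936e-04, -5.48697782e+01,  1.54634736e+00, -1.98128879e+01,
        9.41778591e-03,  8.69562209e-03,  6.00078195e-06]), 'tcp_pos': array([0.29319637, 0.66214606, 0.23012499]), 'orientation': array([ 2.06869592e-01,  9.78367846e-01, -1.14184078e-03, -1.60755887e-04]), 'wrist_force': array([-0.63871284, -0.17764545,  0.37422055]), 'moment': array([-0.00085366,  0.03686624,  0.00449812]), 'finger_force': 0.0, 'width': 0.08542279248853654} 0.0187
{'fx': 455.1490220042092, 'fy': 455.1490220042092, 'cx': 252.07810099386631, 'cy': 190.57646859089178, 'dist_coeffs': array([-0.17475826,  0.        ,  0.        ,  0.        ,  0.        ]), 'rvec': array([ 0.87734646,  2.62693131, -0.94251409]), 'tvec': array([ 0.43127954, -0.16946713,  1.5192352 ])}
{'fx': 423.65511503254294, 'fy': 423.65511503254294, 'cx': 258.6479987726361, 'cy': 189.89826977363776, 'dist_coeffs': array([-0.07488201,  0.        ,  0.        ,  0.        ,  0.        ]), 'rvec': array([ 2.18079568, -2.04261645,  0.20867695]), 'tvec': array([-0.05550482,  0.53587138,  1.01957793])}
```

View pics/top0.png

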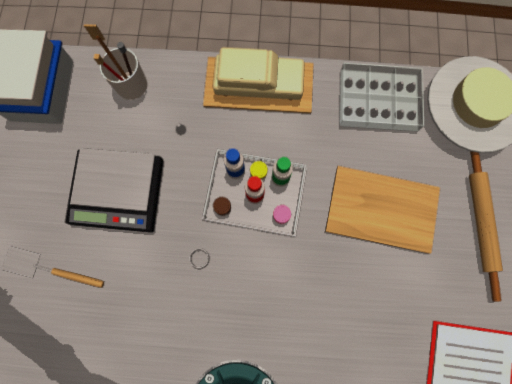

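View pics/scene0.png

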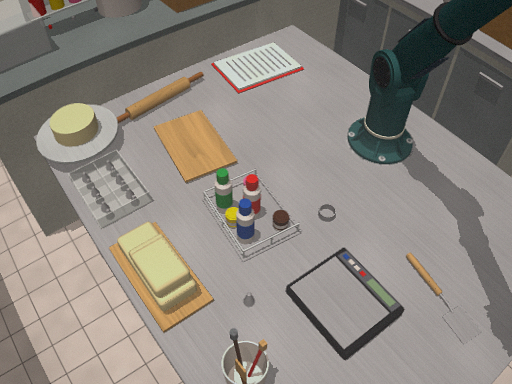

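Top view: the blue (234,157), red (255,185) and green (284,165) caps surround the yellow lid (259,170). The brown pot is at (222,206) and the pink at (282,214). The scale plate is near (115,180) and the board near (384,208). The scene view shows the same layout from behind.

```bash
cat > h.py <<'E'
import cv2, numpy as np
from bench import status,cams,job,manip
def geom(c):
    K=np.array([[c["fx"],0,c["cx"]],[0,c["fy"],c["cy"]],[0,0,1.]]); R=cv2.Rodrigues(c["rvec"])[0]; return K,R,-R.T@c["tvec"]
def ray(c,px,z):
    K,R,o=geom(c); u=cv2.undistortPoints(np.float64(px).reshape(-1,1,2),K,c["dist_coeffs"])[:,0]
    d=np.c_[u,np.ones(len(u))]@R; return o+d*((z-o[2])/d[:,2])[:,None]
def cloud(c):
    K,R,o=geom(c); h,w=c["range_z"].shape; v,u=np.mgrid[:h,:w]
    n=cv2.undistortPoints(np.float64(np.c_[u.ravel(),v.ravel()]).reshape(-1,1,2),K,c["dist_coeffs"])[:,0]
    d=np.c_[n,np.ones(len(n))]*c["range_z"].reshape(-1,1)
    return (o+(d@R-0) - c["tvec"]@R + 0 - o - 0 + 0).reshape(h,w,3) if 0 else ((d-c["tvec"])@R).reshape(h,w,3)
HUE=dict(red=(172,8),blue=(105,128),green=(50,85),yellow=(25,35),pink=(150,170))
def mask(c,col,smin=130,vmin=60):
    H=cv2.cvtColor(c["img"],cv2.COLOR_BGR2HSV); a,b=HUE[col]; h=H[...,0]
    m=(h>=a)&(h<=b) if a<b else (h>=a)|(h<=b)
    return m&(H[...,1]>smin)&(H[...,2]>vmin)
def tops(c,cols,z,tol=.006,roi=None):
    P=cloud(c); out={}
    for k in cols:
        m=mask(c,k)&(abs(P[...,2]-z)<tol)&(c["range_z"]>0)
        if roi is not None: m&=(P[...,0]>roi[0])&(P[...,0]<roi[1])&(P[...,1]>roi[2])&(P[...,1]<roi[3])
        n,l,s,_=cv2.connectedComponentsWithStats(m.astype(np.uint8))
        if n<2: out[k]=None; continue
        i=1+s[1:,4].argmax(); v,u=np.nonzero(l==i)
        (uc,vc),r=cv2.minEnclosingCircle(np.float32(np.c_[u,v]))
        out[k]=(ray(c,np.c_[u,v],z)[:,:2].mean(0).round(4), ray(c,[uc,vc],z)[0,:2].round(4), s[i,4], P[l==i][:,2].mean().round(4))
    return out
E
python3 - <<'E'
from h import *
for n in("top","scene"):
    c=cams.capture(n); P=cloud(c); print(n)
    for k,v in tops(c,["red","blue","green"],.161,.008,(.3,.8,-.3,.3)).items(): print(k,v)
    for k,v in tops(c,["yellow","pink"],.05,.008,(.3,.8,-.3,.3)).items(): print(k,v)
    H=cv2.cvtColor(c["img"],cv2.COLOR_BGR2HSV)
    def rect(m,z,name):
        m=cv2.morphologyEx(m.astype(np.uint8),cv2.MORPH_OPEN,np.ones((3,3)))
        k,l,s,_=cv2.connectedComponentsWithStats(m)
        if k<2: print(name,None);return
        v,u=np.nonzero(l==1+s[1:,4].argmax()); p=ray(c,np.c_[u,v],z)[:,:2]
        print(name,cv2.minAreaRect(np.float32(p*1000)), np.median(P[v,u,2]).round(4))
    reg=lambda a,b,c_,d:(P[...,0]>a)&(P[...,0]<b)&(P[...,1]>c_)&(P[...,1]<d)
    if n=="top": print(P[208,384],P[180,115],P[206,222],P[207,384])
    rect((H[...,0]>8)&(H[...,0]<22)&(H[...,1]>90)&(abs(P[...,2]-.018)<.008)&reg(.3,.75,-.6,-.1),.018,"board")
    rect((abs(P[...,2]-.058)<.008)&(H[...,2]>90)&(H[...,1]<50)&reg(.3,.75,.15,.7),.058,"plate")
    rect((abs(P[...,2]-.05)<.008)&(H[...,2]<110)&reg(.35,.65,-.1,.2),.05,"brown")
E
```

```text
top
red (array([ 0.5327, -0.0099]), array([ 0.5334, -0.0099]), np.int32(146), np.float64(0.1614))
blue (array([0.5951, 0.0448]), array([0.595, 0.045]), np.int32(133), np.float64(0.1613))
green (array([ 0.5822, -0.0745]), array([ 0.5822, -0.0747]), np.int32(131), np.float64(0.1615))
yellow (array([ 0.5941, -0.0158]), array([ 0.5935, -0.0158]), np.int32(226), np.float64(0.0516))
pink (array([ 0.4675, -0.0662]), array([ 0.4675, -0.0662]), np.int32(1), np.float64(0.0498))
[ 0.51839621 -0.34961825  0.02142628] [0.53882505 0.34729749 0.0604278 ] [0.49109991 0.06901705 0.05394631] [ 0.5222177  -0.35147816  0.01498789]
board ((517.0195922851562, -349.12408447265625), (280.81585693359375, 181.1677703857422), 81.57733154296875) 0.0189
plate ((543.0610961914062, 356.45623779296875), (199.54042053222656, 148.9818115234375), 88.58731842041016) 0.0588
brown ((494.27288818359375, 70.9207534790039), (41.00669479370117, 43.1614875793457), 3.793391466140747) 0.0513
scene
red (array([ 0.5348, -0.0091]), array([ 0.5356, -0.0085]), np.int32(105), np.float64(0.1611))
blue (array([0.5967, 0.0441]), array([0.5972, 0.0449]), np.int32(92), np.float64(0.1616))
green (array([ 0.5837, -0.0759]), array([ 0.5835, -0.0754]), np.int32(74), np.float64(0.1625))
yellow (array([ 0.5967, -0.0205]), array([ 0.5949, -0.0196]), np.int32(126), np.float64(0.0517))
pink (array([ 0.4958, -0.0965]), array([ 0.4966, -0.0971]), np.int32(3), np.float64(0.0533))
board ((518.1785888671875, -348.02239990234375), (286.0854187011719, 180.316162109375), 81.47441101074219) 0.0195
plate ((543.7138671875, 355.5155944824219), (200.4915771484375, 151.12469482421875), 88.47154235839844) 0.0585
brown ((495.63116455078125, 71.73262786865234), (48.0245475769043, 41.56296920776367), 51.398014068603516) 0.0511
```

>>> jog_arm([
  {"xyz": [0,0,0],"twist": [0,0,-0.083],"claw": 60},
  {"xyz": [0,0,0],"twist": [0,0,-0.083],"claw": 60},
  {"xyz": [0,0,0],"twist": [0,0,-0.083],"claw": 60},
  {"xyz": [0,0,0],"twist": [0,0,-0.083],"claw": 60},
  {"xyz": [0,0,0],"twist": [0,0,-0.083],"claw": 60},
])

```text
clock: 0.62
tcp_pos: [0.2934, 0.6627, 0.231]
orientation: [-0.001, 1.0, -0.0, -0.0]
wrist_force: [-0.9, 0.3, 0.0]
width: 0.0601
finger_force: 0.0
```

>>> jog_arm([
  {"xyz": [-11,-30,0],"twist": [0,0,0],"claw": 60},
  {"xyz": [-11,-30,0],"twist": [0,0,0],"claw": 60},
  {"xyz": [-11,-30,0],"twist": [0,0,0],"claw": 60},
  {"xyz": [-11,-30,0],"twist": [0,0,0],"claw": 60},
  {"xyz": [-11,-30,0],"twist": [0,0,0],"claw": 60},
])

```text
clock: 1.03
tcp_pos: [0.3485, 0.5112, 0.2311]
orientation: [0.001, 1.0, -0.0, -0.0]
wrist_force: [0.6, 0.1, -0.5]
width: 0.0602
finger_force: 0.0
```

>>> jog_arm([
  {"xyz": [-11,-30,0],"twist": [0,0,0],"claw": 60},
  {"xyz": [-11,-30,0],"twist": [0,0,0],"claw": 60},
  {"xyz": [-11,-30,0],"twist": [0,0,0],"claw": 60},
  {"xyz": [-11,-30,0],"twist": [0,0,0],"claw": 60},
  {"xyz": [-11,-30,0],"twist": [0,0,0],"claw": 60},
])

```text
clock: 1.45
tcp_pos: [0.4033, 0.3611, 0.2313]
orientation: [0.001, 1.0, -0.0, 0.0]
wrist_force: [1.0, -0.4, -0.9]
width: 0.0598
finger_force: 0.0
```

>>> jog_arm([
  {"xyz": [-11,-30,0],"twist": [0,0,0],"claw": 60},
  {"xyz": [-11,-30,0],"twist": [0,0,0],"claw": 60},
  {"xyz": [-11,-30,0],"twist": [0,0,0],"claw": 60},
  {"xyz": [-11,-30,0],"twist": [0,0,0],"claw": 60},
  {"xyz": [-11,-30,0],"twist": [0,0,0],"claw": 60},
])

```text
clock: 1.87
tcp_pos: [0.458, 0.2111, 0.2314]
orientation: [0.001, 1.0, 0.0, 0.0]
wrist_force: [-0.4, -1.2, -0.4]
width: 0.0598
finger_force: 0.0
```

>>> jog_arm([
  {"xyz": [-12.5,-28.6,0],"twist": [0,0,0],"claw": 60},
  {"xyz": [-12.5,-28.6,0],"twist": [0,0,0],"claw": 60},
  {"xyz": [-12.5,-28.6,0],"twist": [0,0,0],"claw": 60},
  {"xyz": [-12.5,-28.6,0],"twist": [0,0,0],"claw": 60},
  {"xyz": [-12.5,-28.6,0],"twist": [0,0,0],"claw": 60},
])

```text
clock: 2.28
tcp_pos: [0.5203, 0.068, 0.2314]
orientation: [0.001, 1.0, 0.0, 0.0]
wrist_force: [-0.7, 0.3, -1.5]
width: 0.0601
finger_force: 0.0
```

>>> jog_arm([
  {"xyz": [-12.5,-28.6,0],"twist": [0,0,0],"claw": 60},
  {"xyz": [-12.5,-28.6,0],"twist": [0,0,0],"claw": 60},
  {"xyz": [-12.5,-28.6,0],"twist": [0,0,0],"claw": 60},
  {"xyz": [-12.5,-28.6,0],"twist": [0,0,0],"claw": 60},
  {"xyz": [-12.5,-28.6,0],"twist": [0,0,0],"claw": 60},
])

```text
clock: 2.7
tcp_pos: [0.5825, -0.0751, 0.2313]
orientation: [0.001, 1.0, 0.0, -0.0]
wrist_force: [1.1, 0.1, -0.4]
width: 0.06
finger_force: 0.0
```

>>> jog_arm([
  {"xyz": [0,0,10],"twist": [0,0,0],"claw": 60},
  {"xyz": [0,0,10],"twist": [0,0,0],"claw": 60},
  {"xyz": [0,0,10],"twist": [0,0,0],"claw": 60},
  {"xyz": [0,0,10],"twist": [0,0,0],"claw": 60},
  {"xyz": [0,0,10],"twist": [0,0,0],"claw": 60},
])

```text
clock: 3.12
tcp_pos: [0.5814, -0.0717, 0.18]
orientation: [-0.0, 1.0, 0.0, -0.001]
wrist_force: [-0.6, -0.7, 1.0]
width: 0.06
finger_force: 0.0
```

Run:
```python
from h import *
c=cams.capture("scene"); cv2.imwrite("pics/s1.png",cv2.resize(c["img"][130:280,150:350],None,fx=4,fy=4))
```

```text
(no output)
```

View pics/s1.png

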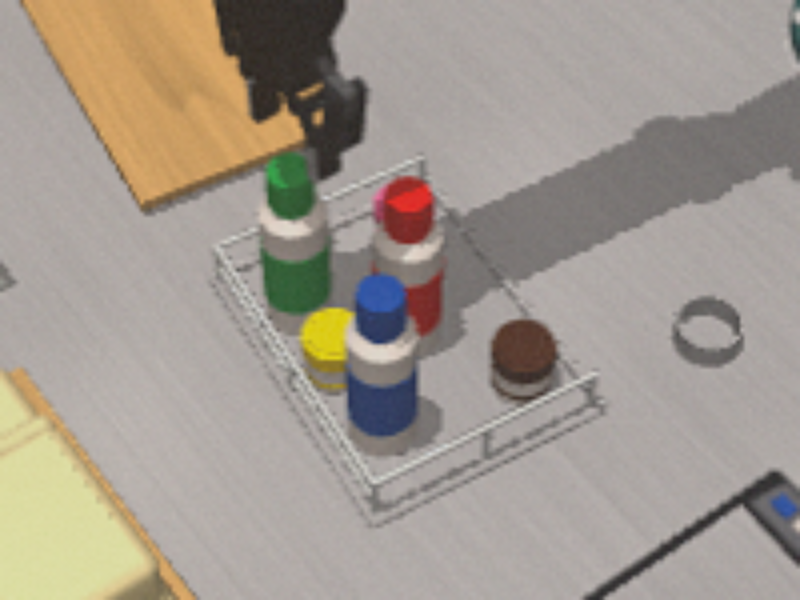

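The fingers straddle the green cap (290,185 in the crop). They are about 3 mm off, so I correct that and descend.

>>> jog_arm([
  {"xyz": [-1.6,-3.5,10],"twist": [0,0,0],"claw": 60},
  {"xyz": [0,0,10],"twist": [0,0,0],"claw": 60},
  {"xyz": [0,0,10],"twist": [0,0,0],"claw": 60},
  {"xyz": [0,0,10],"twist": [0,0,0],"claw": 60},
  {"xyz": [0,0,10],"twist": [0,0,0],"claw": 60},
])

```text
clock: 3.58
tcp_pos: [0.5837, -0.077, 0.1303]
orientation: [0.001, 1.0, 0.0, -0.0]
wrist_force: [0.7, 0.1, -0.8]
width: 0.0599
finger_force: 0.0
```

>>> jog_arm([
  {"xyz": [0,0,0],"twist": [0,0,0],"claw": 60},
  {"xyz": [0,0,0],"twist": [0,0,0],"claw": 50},
  {"xyz": [0,0,0],"twist": [0,0,0],"claw": 45},
  {"xyz": [0,0,0],"twist": [0,0,0],"claw": 40},
  {"xyz": [0,0,0],"twist": [0,0,0],"claw": 40},
])

```text
clock: 4.0
tcp_pos: [0.5843, -0.0772, 0.1319]
orientation: [0.001, 1.0, -0.0, 0.001]
wrist_force: [-0.5, 0.2, -0.1]
width: 0.0399
finger_force: 0.0
```

>>> jog_arm([
  {"xyz": [1.5,1.6,0],"twist": [0,0,0],"claw": 40},
  {"xyz": [0,0,0],"twist": [0,0,0],"claw": 36},
  {"xyz": [0,0,0],"twist": [0,0,0],"claw": 33},
  {"xyz": [0,0,0],"twist": [0,0,0],"claw": 28},
  {"xyz": [0,0,0],"twist": [0,0,0],"claw": 20},
])

```text
clock: 4.42
tcp_pos: [0.5828, -0.0755, 0.1318]
orientation: [0.001, 1.0, -0.0, 0.001]
wrist_force: [-0.7, -0.5, 3.1]
width: 0.0307
finger_force: 59.3
```

>>> jog_arm([
  {"xyz": [0,0,0],"twist": [0,0,0],"claw": 20},
  {"xyz": [0,0,-3],"twist": [0,0,0],"claw": 20},
  {"xyz": [0,0,-6],"twist": [0,0,0],"claw": 20},
  {"xyz": [0,0,-10],"twist": [0,0,0],"claw": 20},
  {"xyz": [0,0,-10],"twist": [0,0,0],"claw": 20},
])

```text
clock: 4.83
tcp_pos: [0.5817, -0.0754, 0.1607]
orientation: [0.001, 1.0, 0.0, -0.001]
wrist_force: [2.0, 0.2, -2.1]
width: 0.0305
finger_force: 59.4
```

>>> jog_arm([
  {"xyz": [0,0,-12],"claw": 20,"twist": [0,0,0]},
  {"xyz": [0,0,-12],"claw": 20,"twist": [0,0,0]},
  {"xyz": [0,0,-12],"claw": 20,"twist": [0,0,0]},
  {"xyz": [0,0,-7],"claw": 20,"twist": [0,0,0]},
  {"xyz": [0,0,-3],"claw": 20,"twist": [0,0,0]},
])

```text
clock: 5.25
tcp_pos: [0.5833, -0.0756, 0.2084]
orientation: [0.001, 1.0, -0.0, 0.002]
wrist_force: [-0.4, 0.8, -1.7]
width: 0.0301
finger_force: 59.4
```

>>> jog_arm([
  {"xyz": [2,-8,0],"claw": 20,"twist": [0,0,0]},
  {"xyz": [4,-16,0],"claw": 20,"twist": [0,0,0]},
  {"xyz": [5,-24,0],"claw": 20,"twist": [0,0,0]},
  {"xyz": [6,-28,0],"claw": 20,"twist": [0,0,0]},
  {"xyz": [6,-28,0],"claw": 20,"twist": [0,0,0]},
])

```text
clock: 5.67
tcp_pos: [0.5581, -0.1804, 0.2056]
orientation: [0.0, 1.0, 0.0, -0.001]
wrist_force: [-0.3, 0.1, -1.8]
width: 0.0303
finger_force: 59.5
```

>>> jog_arm([
  {"xyz": [6,-28,0],"claw": 20,"twist": [0,0,0]},
  {"xyz": [6,-28,0],"claw": 20,"twist": [0,0,0]},
  {"xyz": [6,-28,0],"claw": 20,"twist": [0,0,0]},
  {"xyz": [6,-28,0],"claw": 20,"twist": [0,0,0]},
  {"xyz": [6,-28,0],"claw": 20,"twist": [0,0,0]},
])

```text
clock: 6.08
tcp_pos: [0.5273, -0.3211, 0.2054]
orientation: [0.001, 1.0, 0.0, -0.001]
wrist_force: [0.1, -0.0, -1.6]
width: 0.0304
finger_force: 59.5
```

>>> jog_arm([
  {"xyz": [6,-28,0],"claw": 20,"twist": [0,0,0]},
  {"xyz": [6,-28,0],"claw": 20,"twist": [0,0,0]},
  {"xyz": [6,-28,0],"claw": 20,"twist": [0,0,0]},
  {"xyz": [4,-18,0],"claw": 20,"twist": [0,0,0]},
  {"xyz": [3,-12,0],"claw": 20,"twist": [0,0,0]},
])

```text
clock: 6.5
tcp_pos: [0.5009, -0.4371, 0.2054]
orientation: [0.003, 1.0, -0.001, -0.001]
wrist_force: [-0.6, -0.2, -3.0]
width: 0.0303
finger_force: 59.5
```

>>> jog_arm([
  {"xyz": [0,0,6],"claw": 20,"twist": [0,0,0]},
  {"xyz": [0,0,12],"claw": 20,"twist": [0,0,0]},
  {"xyz": [0,0,16],"claw": 20,"twist": [0,0,0]},
  {"xyz": [0,0,12],"claw": 20,"twist": [0,0,0]},
  {"xyz": [0,0,8],"claw": 20,"twist": [0,0,0]},
])

```text
clock: 6.92
tcp_pos: [0.5035, -0.4299, 0.1495]
orientation: [-0.001, 1.0, 0.002, -0.001]
wrist_force: [0.1, 0.3, -1.4]
width: 0.0306
finger_force: 59.6
```

>>> jog_arm([
  {"xyz": [0,0,2],"claw": 20,"twist": [0,0,0]},
  {"xyz": [0,0,2],"claw": 20,"twist": [0,0,0]},
  {"xyz": [0,0,1],"claw": 20,"twist": [0,0,0]},
  {"xyz": [0,0,0.5],"claw": 20,"twist": [0,0,0]},
  {"xyz": [0,0,0.5],"claw": 20,"twist": [0,0,0]},
])

```text
clock: 7.33
tcp_pos: [0.5041, -0.4337, 0.147]
orientation: [0.001, 1.0, -0.0, 0.001]
wrist_force: [-0.2, -0.1, -2.2]
width: 0.0306
finger_force: 59.6
```

>>> jog_arm([
  {"xyz": [0,0,0.5],"claw": 20,"twist": [0,0,0]},
  {"xyz": [0,0,0.5],"claw": 20,"twist": [0,0,0]},
  {"xyz": [0,0,0.5],"claw": 20,"twist": [0,0,0]},
  {"xyz": [0,0,0.5],"claw": 20,"twist": [0,0,0]},
  {"xyz": [0,0,0],"claw": 20,"twist": [0,0,0]},
])

```text
clock: 7.75
tcp_pos: [0.5036, -0.4333, 0.1443]
orientation: [0.001, 1.0, 0.0, -0.0]
wrist_force: [-0.2, -0.3, -1.6]
width: 0.0304
finger_force: 59.6
```

>>> jog_arm([
  {"xyz": [0,0,0.5],"claw": 20,"twist": [0,0,0]},
  {"xyz": [0,0,0.5],"claw": 20,"twist": [0,0,0]},
  {"xyz": [0,0,0.5],"claw": 20,"twist": [0,0,0]},
  {"xyz": [0,0,0],"claw": 20,"twist": [0,0,0]},
  {"xyz": [0,0,0],"claw": 20,"twist": [0,0,0]},
])

```text
clock: 8.17
tcp_pos: [0.5039, -0.4335, 0.1439]
orientation: [0.001, 1.0, -0.0, 0.0]
wrist_force: [-0.6, 1.3, 6.1]
width: 0.0301
finger_force: 60.3
```

>>> jog_arm([
  {"xyz": [0,0,0],"claw": 40,"twist": [0,0,0]},
  {"xyz": [0,0,0],"claw": 50,"twist": [0,0,0]},
  {"xyz": [0,0,0],"claw": 60,"twist": [0,0,0]},
  {"xyz": [0,0,-10],"claw": 60,"twist": [0,0,0]},
  {"xyz": [0,0,-20],"claw": 60,"twist": [0,0,0]},
])

```text
clock: 8.58
tcp_pos: [0.5021, -0.4319, 0.1708]
orientation: [0.001, 1.0, 0.002, -0.002]
wrist_force: [-0.2, 0.1, -0.7]
width: 0.0601
finger_force: 0.0
```

>>> jog_arm([
  {"xyz": [0,0,-20],"claw": 60,"twist": [0,0,0]},
  {"xyz": [0,10,-20],"claw": 60,"twist": [0,0,0]},
  {"xyz": [-2,30,0],"claw": 60,"twist": [0,0,0]},
  {"xyz": [-2,30,0],"claw": 60,"twist": [0,0,0]},
  {"xyz": [-2,30,0],"claw": 60,"twist": [0,0,0]},
])

```text
clock: 9.0
tcp_pos: [0.5101, -0.333, 0.2141]
orientation: [0.002, 1.0, -0.001, 0.001]
wrist_force: [1.3, -0.4, 0.7]
width: 0.0601
finger_force: 0.0
```

>>> jog_arm([
  {"xyz": [-2,30,0],"claw": 60,"twist": [0,0,0]},
  {"xyz": [-2,30,0],"claw": 60,"twist": [0,0,0]},
  {"xyz": [-2,30,0],"claw": 60,"twist": [0,0,0]},
  {"xyz": [-2,30,0],"claw": 60,"twist": [0,0,0]},
  {"xyz": [-2,30,0],"claw": 60,"twist": [0,0,0]},
])

```text
clock: 9.42
tcp_pos: [0.5203, -0.1821, 0.2136]
orientation: [0.001, 1.0, -0.0, 0.001]
wrist_force: [0.9, 0.4, 0.4]
width: 0.0601
finger_force: 0.0
```

>>> jog_arm([
  {"xyz": [-4,30,0],"claw": 60,"twist": [0,0,0]},
  {"xyz": [-3,30,0],"claw": 60,"twist": [0,0,0]},
  {"xyz": [-3,30,0],"claw": 60,"twist": [0,0,0]},
  {"xyz": [-2,30,0],"claw": 60,"twist": [0,0,0]},
  {"xyz": [-2,30,0],"claw": 60,"twist": [0,0,0]},
])

```text
clock: 9.83
tcp_pos: [0.5347, -0.032, 0.2136]
orientation: [0.001, 1.0, -0.0, 0.001]
wrist_force: [0.4, 0.4, 0.3]
width: 0.0602
finger_force: 0.0
```

>>> jog_arm([
  {"xyz": [0,24,0],"claw": 60,"twist": [0,0,0]},
  {"xyz": [0,0,20],"claw": 60,"twist": [0,0,0]},
  {"xyz": [0,0,20],"claw": 60,"twist": [0,0,0]},
  {"xyz": [0,0,0],"claw": 60,"twist": [0,0,0]},
  {"xyz": [0,0,0],"claw": 60,"twist": [0,0,0]},
])

```text
clock: 10.25
tcp_pos: [0.5339, -0.0095, 0.1727]
orientation: [0.001, 1.0, -0.0, -0.001]
wrist_force: [-0.2, -0.4, 1.1]
width: 0.0599
finger_force: 0.0
```

Run:
```python
from h import *
print(status.get_obs()["tcp_pos"],status.get_obs()["wrist_force"])
c=cams.capture("scene"); print(status.get_obs()["tcp_pos"])
for k,v in tops(c,["red","blue","green"],.161,.008,(.3,.8,-.3,.3)).items(): print(k,v)
for k,v in tops(c,["green"],.173,.008,(.3,.8,-.6,-.2)).items(): print(k,v)
```

```text
[ 0.53386073 -0.00951003  0.17266157] [-0.21278179 -0.3575276   1.08357012]
[ 0.5346863  -0.00978746  0.17340333]
red (array([ 0.5361, -0.0094]), array([ 0.5356, -0.0085]), np.int32(91), np.float64(0.1609))
blue (array([0.5965, 0.0442]), array([0.5983, 0.0469]), np.int32(94), np.float64(0.1617))
green None
green (array([ 0.508 , -0.4317]), array([ 0.5091, -0.4272]), np.int32(48), np.float64(0.1744))
```

>>> jog_arm([
  {"xyz": [0,0,12],"claw": 60,"twist": [0,0,0]},
  {"xyz": [0,0,12],"claw": 60,"twist": [0,0,0]},
  {"xyz": [0,0,12],"claw": 60,"twist": [0,0,0]},
  {"xyz": [0,0,6],"claw": 60,"twist": [0,0,0]},
  {"xyz": [0,0,0],"claw": 50,"twist": [0,0,0]},
])

```text
clock: 10.72
tcp_pos: [0.5344, -0.0099, 0.1308]
orientation: [0.001, 1.0, -0.0, -0.0]
wrist_force: [-0.7, -0.3, -0.6]
width: 0.0506
finger_force: 0.0
```

>>> jog_arm([
  {"xyz": [0,0,0],"claw": 40,"twist": [0,0,0]},
  {"xyz": [0,0,0],"claw": 36,"twist": [0,0,0]},
  {"xyz": [0,0,0],"claw": 33,"twist": [0,0,0]},
  {"xyz": [0,0,0],"claw": 28,"twist": [0,0,0]},
  {"xyz": [0,0,0],"claw": 20,"twist": [0,0,0]},
])

```text
clock: 11.13
tcp_pos: [0.5354, -0.0098, 0.1319]
orientation: [0.001, 1.0, -0.0, 0.001]
wrist_force: [-0.8, -0.6, 6.8]
width: 0.0302
finger_force: 59.1
```

>>> jog_arm([
  {"xyz": [0,0,0],"claw": 20,"twist": [0,0,0]},
  {"xyz": [0,0,-3],"twist": [0,0,0],"claw": 20},
  {"xyz": [0,0,-6],"twist": [0,0,0],"claw": 20},
  {"xyz": [0,0,-10],"twist": [0,0,0],"claw": 20},
  {"xyz": [0,0,-10],"twist": [0,0,0],"claw": 20},
])

```text
clock: 11.55
tcp_pos: [0.5339, -0.0092, 0.1603]
orientation: [0.001, 1.0, 0.0, -0.001]
wrist_force: [-0.3, -0.5, -1.5]
width: 0.0305
finger_force: 59.4
```

>>> jog_arm([
  {"xyz": [0,0,-12],"claw": 20,"twist": [0,0,0]},
  {"xyz": [0,0,-12],"claw": 20,"twist": [0,0,0]},
  {"xyz": [0,0,-12],"claw": 20,"twist": [0,0,0]},
  {"xyz": [0,0,-8],"claw": 20,"twist": [0,0,0]},
  {"xyz": [0,-4,-6],"claw": 20,"twist": [0,0,0]},
])

```text
clock: 11.97
tcp_pos: [0.5349, -0.0124, 0.2114]
orientation: [0.0, 1.0, 0.0, 0.001]
wrist_force: [0.0, 0.6, -0.6]
width: 0.0305
finger_force: 59.4
```

>>> jog_arm([
  {"xyz": [0,-10,0],"claw": 20,"twist": [0,0,0]},
  {"xyz": [1,-18,0],"claw": 20,"twist": [0,0,0]},
  {"xyz": [1,-25,0],"claw": 20,"twist": [0,0,0]},
  {"xyz": [1,-28,0],"claw": 20,"twist": [0,0,0]},
  {"xyz": [2,-28,0],"claw": 20,"twist": [0,0,0]},
])

```text
clock: 12.38
tcp_pos: [0.5286, -0.1242, 0.2093]
orientation: [0.001, 1.0, -0.0, -0.0]
wrist_force: [0.6, 0.3, -2.0]
width: 0.0303
finger_force: 59.5
```

>>> jog_arm([
  {"xyz": [1,-28,0],"claw": 20,"twist": [0,0,0]},
  {"xyz": [1,-28,0],"claw": 20,"twist": [0,0,0]},
  {"xyz": [1,-28,0],"claw": 20,"twist": [0,0,0]},
  {"xyz": [1,-28,0],"claw": 20,"twist": [0,0,0]},
  {"xyz": [2,-28,0],"claw": 20,"twist": [0,0,0]},
])

```text
clock: 12.8
tcp_pos: [0.5218, -0.2647, 0.2091]
orientation: [0.001, 1.0, 0.0, -0.001]
wrist_force: [0.5, 0.1, -1.8]
width: 0.0305
finger_force: 59.5
```

>>> jog_arm([
  {"xyz": [2,-28,0],"claw": 20,"twist": [0,0,0]},
  {"xyz": [2,-28,0],"claw": 20,"twist": [0,0,0]},
  {"xyz": [2,-18,0],"claw": 20,"twist": [0,0,0]},
  {"xyz": [0,-12,0],"claw": 20,"twist": [0,0,0]},
  {"xyz": [0,0,8],"claw": 20,"twist": [0,0,0]},
])

```text
clock: 13.22
tcp_pos: [0.5162, -0.3535, 0.2026]
orientation: [0.004, 1.0, -0.002, 0.001]
wrist_force: [0.1, -0.9, -1.4]
width: 0.0308
finger_force: 59.6
```

>>> jog_arm([
  {"xyz": [0,0,14],"claw": 20,"twist": [0,0,0]},
  {"xyz": [0,0,16],"claw": 20,"twist": [0,0,0]},
  {"xyz": [0,0,14],"claw": 20,"twist": [0,0,0]},
  {"xyz": [0,0,8],"claw": 20,"twist": [0,0,0]},
  {"xyz": [0,0,4],"claw": 20,"twist": [0,0,0]},
])

```text
clock: 13.63
tcp_pos: [0.516, -0.346, 0.1438]
orientation: [-0.0, 1.0, 0.002, -0.002]
wrist_force: [-8.1, 2.8, 26.2]
width: 0.0302
finger_force: 63.1
```

>>> jog_arm([
  {"xyz": [0,0,1],"claw": 20,"twist": [0,0,0]},
  {"xyz": [0,0,0.5],"claw": 20,"twist": [0,0,0]},
  {"xyz": [0,0,0.5],"claw": 20,"twist": [0,0,0]},
  {"xyz": [0,0,0],"claw": 20,"twist": [0,0,0]},
  {"xyz": [0,0,0],"claw": 20,"twist": [0,0,0]},
])

```text
clock: 14.05
tcp_pos: [0.5171, -0.3485, 0.1442]
orientation: [0.001, 1.0, -0.0, 0.0]
wrist_force: [-0.1, 1.2, -1.4]
width: 0.0304
finger_force: 59.5
```

>>> jog_arm([
  {"xyz": [0,0,0.4],"claw": 20,"twist": [0,0,0]},
  {"xyz": [0,0,0.4],"claw": 20,"twist": [0,0,0]},
  {"xyz": [0,0,0.4],"claw": 20,"twist": [0,0,0]},
  {"xyz": [0,0,0],"claw": 20,"twist": [0,0,0]},
  {"xyz": [0,0,0],"claw": 20,"twist": [0,0,0]},
])

```text
clock: 14.47
tcp_pos: [0.5174, -0.3487, 0.144]
orientation: [0.001, 1.0, -0.0, 0.001]
wrist_force: [-1.1, 1.2, 6.3]
width: 0.0302
finger_force: 60.5
```

>>> jog_arm([
  {"xyz": [0,0,0],"claw": 40,"twist": [0,0,0]},
  {"xyz": [0,0,0],"claw": 50,"twist": [0,0,0]},
  {"xyz": [0,0,0],"claw": 60,"twist": [0,0,0]},
  {"xyz": [0,0,-10],"claw": 60,"twist": [0,0,0]},
  {"xyz": [0,0,-20],"claw": 60,"twist": [0,0,0]},
])

```text
clock: 14.88
tcp_pos: [0.5151, -0.3473, 0.1709]
orientation: [0.001, 1.0, 0.001, -0.002]
wrist_force: [-0.8, 0.5, -0.3]
width: 0.0602
finger_force: 0.0
```

>>> jog_arm([
  {"xyz": [0,0,-20],"claw": 60,"twist": [0,0,0]},
  {"xyz": [0,10,-20],"claw": 60,"twist": [0,0,0]},
  {"xyz": [-6,30,0],"claw": 60,"twist": [0,0,0]},
  {"xyz": [-6,30,0],"claw": 60,"twist": [0,0,0]},
  {"xyz": [-6,30,0],"claw": 60,"twist": [0,0,0]},
])

```text
clock: 15.3
tcp_pos: [0.5354, -0.2481, 0.214]
orientation: [0.002, 1.0, -0.0, 0.001]
wrist_force: [1.0, 0.9, -0.2]
width: 0.0601
finger_force: 0.0
```

>>> jog_arm([
  {"xyz": [-6,30,0],"claw": 60,"twist": [0,0,0]},
  {"xyz": [-6,30,0],"claw": 60,"twist": [0,0,0]},
  {"xyz": [-6,30,0],"claw": 60,"twist": [0,0,0]},
  {"xyz": [-6,30,0],"claw": 60,"twist": [0,0,0]},
  {"xyz": [-6,30,0],"claw": 60,"twist": [0,0,0]},
])

```text
clock: 15.72
tcp_pos: [0.5656, -0.0971, 0.2133]
orientation: [0.001, 1.0, -0.0, 0.0]
wrist_force: [1.2, -0.2, -0.8]
width: 0.0601
finger_force: 0.0
```

>>> jog_arm([
  {"xyz": [-6,30,0],"claw": 60,"twist": [0,0,0]},
  {"xyz": [-6,30,0],"claw": 60,"twist": [0,0,0]},
  {"xyz": [-6,30,0],"claw": 60,"twist": [0,0,0]},
  {"xyz": [-6,30,0],"claw": 60,"twist": [0,0,0]},
  {"xyz": [-6.2,23.3,0],"claw": 60,"twist": [0,0,0]},
])

```text
clock: 16.13
tcp_pos: [0.5959, 0.048, 0.2133]
orientation: [-0.0, 1.0, 0.001, 0.0]
wrist_force: [0.3, -0.2, 0.2]
width: 0.0599
finger_force: 0.0
```

>>> jog_arm([
  {"xyz": [0,0,0],"claw": 60,"twist": [0,0,0]},
  {"xyz": [0,0,20],"claw": 60,"twist": [0,0,0]},
  {"xyz": [0,0,20],"claw": 60,"twist": [0,0,0]},
  {"xyz": [0,0,0],"claw": 60,"twist": [0,0,0]},
  {"xyz": [0,0,0],"claw": 60,"twist": [0,0,0]},
])

```text
clock: 16.55
tcp_pos: [0.5949, 0.0443, 0.1722]
orientation: [0.001, 1.0, -0.0, -0.001]
wrist_force: [0.2, -0.2, -0.4]
width: 0.0599
finger_force: 0.0
```

Run:
```python
from h import *
for n in("scene","top"):
    c=cams.capture(n); print(n,status.get_obs()["tcp_pos"])
    for k,v in tops(c,["blue"],.161,.008,(.3,.8,-.3,.3)).items(): print(k,v)
    for k,v in tops(c,["green","red"],.173,.008,(.3,.8,-.6,-.2)).items(): print(k,v)
```

```text
scene [0.59588335 0.04432383 0.17316557]
blue (array([0.5992, 0.0442]), array([0.5989, 0.0459]), np.int32(84), np.float64(0.1611))
green (array([ 0.5063, -0.4323]), array([ 0.5065, -0.4316]), np.int32(45), np.float64(0.1744))
red (array([ 0.5177, -0.3463]), array([ 0.5186, -0.3456]), np.int32(79), np.float64(0.1727))
top [0.59642423 0.04438987 0.17370188]
blue None
green (array([ 0.5046, -0.4307]), array([ 0.5054, -0.4304]), np.int32(150), np.float64(0.1732))
red (array([ 0.5147, -0.3474]), array([ 0.5144, -0.3468]), np.int32(162), np.float64(0.1733))
```

>>> jog_arm([
  {"xyz": [0,0,12],"claw": 60,"twist": [0,0,0]},
  {"xyz": [0,0,12],"claw": 60,"twist": [0,0,0]},
  {"xyz": [0,0,12],"claw": 60,"twist": [0,0,0]},
  {"xyz": [0,0,6],"claw": 60,"twist": [0,0,0]},
  {"xyz": [0,0,0],"claw": 50,"twist": [0,0,0]},
])

```text
clock: 17.07
tcp_pos: [0.594, 0.0446, 0.1283]
orientation: [0.001, 1.0, -0.0, -0.002]
wrist_force: [-0.7, 0.4, 1.4]
width: 0.0505
finger_force: 0.0
```

>>> jog_arm([
  {"xyz": [0,0,0],"claw": 40,"twist": [0,0,0]},
  {"xyz": [0,0,0],"claw": 36,"twist": [0,0,0]},
  {"xyz": [0,0,0],"claw": 33,"twist": [0,0,0]},
  {"xyz": [0,0,0],"claw": 28,"twist": [0,0,0]},
  {"xyz": [0,0,0],"claw": 20,"twist": [0,0,0]},
])

```text
clock: 17.48
tcp_pos: [0.5965, 0.0448, 0.1313]
orientation: [0.001, 1.0, 0.0, 0.001]
wrist_force: [0.8, -0.2, 1.7]
width: 0.03
finger_force: 59.4
```

>>> jog_arm([
  {"xyz": [0,0,0],"claw": 20,"twist": [0,0,0]},
  {"xyz": [0,0,-3],"twist": [0,0,0],"claw": 20},
  {"xyz": [0,0,-6],"twist": [0,0,0],"claw": 20},
  {"xyz": [0,0,-10],"twist": [0,0,0],"claw": 20},
  {"xyz": [0,0,-10],"twist": [0,0,0],"claw": 20},
])

```text
clock: 17.9
tcp_pos: [0.5951, 0.0448, 0.16]
orientation: [0.001, 1.0, -0.0, -0.001]
wrist_force: [0.8, 0.1, -2.7]
width: 0.0302
finger_force: 59.5
```

>>> jog_arm([
  {"xyz": [0,0,-12],"claw": 20,"twist": [0,0,0]},
  {"xyz": [0,0,-12],"claw": 20,"twist": [0,0,0]},
  {"xyz": [0,0,-12],"claw": 20,"twist": [0,0,0]},
  {"xyz": [0,0,-8],"claw": 20,"twist": [0,0,0]},
  {"xyz": [1,-4,-6],"claw": 20,"twist": [0,0,0]},
])

```text
clock: 18.32
tcp_pos: [0.5956, 0.0419, 0.2115]
orientation: [0.0, 1.0, 0.001, 0.001]
wrist_force: [0.1, 0.2, -2.0]
width: 0.0304
finger_force: 59.4
```

>>> jog_arm([
  {"xyz": [2,-10,0],"claw": 20,"twist": [0,0,0]},
  {"xyz": [4,-18,0],"claw": 20,"twist": [0,0,0]},
  {"xyz": [5,-25,0],"claw": 20,"twist": [0,0,0]},
  {"xyz": [5.5,-28,0],"claw": 20,"twist": [0,0,0]},
  {"xyz": [5.5,-28,0],"claw": 20,"twist": [0,0,0]},
])

```text
clock: 18.73
tcp_pos: [0.5713, -0.07, 0.209]
orientation: [0.001, 1.0, -0.0, -0.001]
wrist_force: [0.4, -0.7, -2.5]
width: 0.0301
finger_force: 59.6
```

>>> jog_arm([
  {"xyz": [5.5,-28,0],"claw": 20,"twist": [0,0,0]},
  {"xyz": [5.5,-28,0],"claw": 20,"twist": [0,0,0]},
  {"xyz": [5.5,-28,0],"claw": 20,"twist": [0,0,0]},
  {"xyz": [5.5,-28,0],"claw": 20,"twist": [0,0,0]},
  {"xyz": [5.5,-28,0],"claw": 20,"twist": [0,0,0]},
])

```text
clock: 19.15
tcp_pos: [0.543, -0.2104, 0.209]
orientation: [0.001, 1.0, -0.0, -0.001]
wrist_force: [0.6, -0.3, -1.8]
width: 0.0306
finger_force: 59.6
```

>>> jog_arm([
  {"xyz": [5.5,-28,0],"claw": 20,"twist": [0,0,0]},
  {"xyz": [5,-16,0],"claw": 20,"twist": [0,0,0]},
  {"xyz": [4.7,-11.7,0],"claw": 20,"twist": [0,0,0]},
  {"xyz": [0,0,0],"claw": 20,"twist": [0,0,0]},
  {"xyz": [0,0,8],"claw": 20,"twist": [0,0,0]},
])

```text
clock: 19.57
tcp_pos: [0.5298, -0.2644, 0.2024]
orientation: [0.002, 1.0, -0.0, 0.001]
wrist_force: [0.8, 1.1, -1.2]
width: 0.0302
finger_force: 59.6
```

>>> jog_arm([
  {"xyz": [0,0,14],"claw": 20,"twist": [0,0,0]},
  {"xyz": [0,0,16],"claw": 20,"twist": [0,0,0]},
  {"xyz": [0,0,12],"claw": 20,"twist": [0,0,0]},
  {"xyz": [0,0,6],"claw": 20,"twist": [0,0,0]},
  {"xyz": [0,0,3],"claw": 20,"twist": [0,0,0]},
])

```text
clock: 19.98
tcp_pos: [0.5291, -0.2619, 0.149]
orientation: [-0.0, 1.0, 0.001, -0.001]
wrist_force: [-0.4, 0.3, -2.6]
width: 0.0308
finger_force: 59.6
```

>>> jog_arm([
  {"xyz": [0,0,1],"claw": 20,"twist": [0,0,0]},
  {"xyz": [0,0,2],"claw": 20,"twist": [0,0,0]},
  {"xyz": [0,0,2],"claw": 20,"twist": [0,0,0]},
  {"xyz": [0,0,1.5],"claw": 20,"twist": [0,0,0]},
  {"xyz": [0,0,0],"claw": 20,"twist": [0,0,0]},
])

```text
clock: 20.4
tcp_pos: [0.5295, -0.2639, 0.1443]
orientation: [0.001, 1.0, -0.0, 0.0]
wrist_force: [-0.3, -0.3, -2.0]
width: 0.0304
finger_force: 59.6
```

>>> jog_arm([
  {"xyz": [0,0,0.5],"claw": 20,"twist": [0,0,0]},
  {"xyz": [0,0,0.5],"claw": 20,"twist": [0,0,0]},
  {"xyz": [0,0,0.5],"claw": 20,"twist": [0,0,0]},
  {"xyz": [0,0,0],"claw": 20,"twist": [0,0,0]},
  {"xyz": [0,0,0],"claw": 20,"twist": [0,0,0]},
])

```text
clock: 20.82
tcp_pos: [0.5298, -0.264, 0.1433]
orientation: [0.001, 1.0, -0.0, 0.0]
wrist_force: [-2.1, 0.6, 4.3]
width: 0.0305
finger_force: 60.2
```

>>> jog_arm([
  {"xyz": [0,0,0],"claw": 40,"twist": [0,0,0]},
  {"xyz": [0,0,0],"claw": 55,"twist": [0,0,0]},
  {"xyz": [0,0,0],"claw": 70,"twist": [0,0,0]},
  {"xyz": [0,0,-10],"claw": 70,"twist": [0,0,0]},
  {"xyz": [0,0,-20],"claw": 70,"twist": [0,0,0]},
])

```text
clock: 21.23
tcp_pos: [0.5278, -0.263, 0.1711]
orientation: [0.001, 1.0, 0.001, -0.002]
wrist_force: [0.2, 0.5, -0.7]
width: 0.07
finger_force: 0.0
```

>>> jog_arm([
  {"xyz": [0,0,-20],"claw": 70,"twist": [0,0,0]},
  {"xyz": [0,0,-20],"claw": 70,"twist": [0,0,0]},
  {"xyz": [0,0,0],"claw": 70,"twist": [0,0,0]},
  {"xyz": [0,0,0],"claw": 70,"twist": [0,0,0]},
  {"xyz": [0,0,0],"claw": 70,"twist": [0,0,0]},
])

```text
clock: 21.65
tcp_pos: [0.5291, -0.2636, 0.2125]
orientation: [0.001, 1.0, 0.0, -0.0]
wrist_force: [-0.4, -0.0, -0.4]
width: 0.07
finger_force: 0.0
```

Run:
```python
from h import *
for n in("scene","top"):
    c=cams.capture(n); cv2.imwrite(f"pics/{n}2.png",c["img"]); print(n,status.get_obs()["tcp_pos"])
    for k,v in tops(c,["yellow"],.05,.008,(.5,.65,-.1,.1)).items(): print(k,v)
    for k,v in tops(c,["green","red","blue"],.173,.008,(.3,.8,-.6,-.2)).items(): print(k,v)
t=cv2.imread("pics/top2.png")[130:260,190:330]; cv2.imwrite("pics/t2.png",cv2.resize(t,None,fx=4,fy=4))
```

```text
scene [ 0.52874864 -0.26342748  0.21194183]
yellow (array([ 0.5935, -0.0173]), array([ 0.5941, -0.017 ]), np.int32(164), np.float64(0.0511))
green (array([ 0.5077, -0.4308]), array([ 0.5078, -0.4294]), np.int32(52), np.float64(0.1734))
red (array([ 0.5186, -0.3452]), array([ 0.5186, -0.3456]), np.int32(73), np.float64(0.1726))
blue (array([ 0.5314, -0.2643]), array([ 0.5332, -0.2606]), np.int32(54), np.float64(0.1738))
top [ 0.52865679 -0.26334694  0.21165361]
yellow (array([ 0.5932, -0.0155]), array([ 0.5931, -0.0158]), np.int32(237), np.float64(0.0512))
green None
red None
blue (array([ 0.5274, -0.2615]), array([ 0.529 , -0.2617]), np.int32(119), np.float64(0.173))
```

View pics/t2.png

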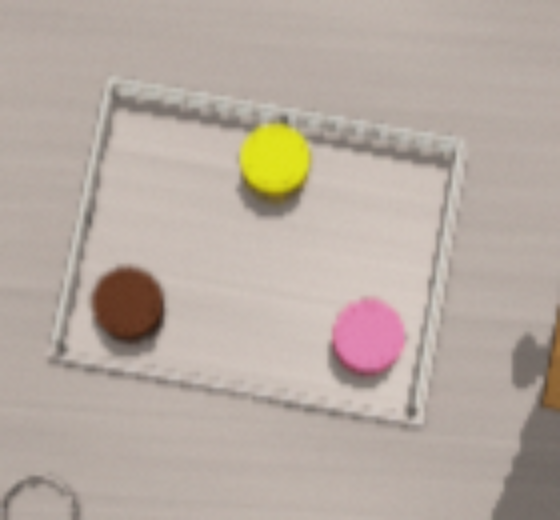

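Only the yellow pot (275,160 in the crop) remains at the back of the tray, with the brown pot (128,303) and the pink (369,336) untouched. The back rail slopes about 9.5°, so I'll turn the gripper to match.

>>> jog_arm([
  {"xyz": [-4,17,0],"claw": 70,"twist": [0,0,0]},
  {"xyz": [-8,30,0],"claw": 70,"twist": [0,0,0]},
  {"xyz": [-8,30,0],"claw": 70,"twist": [0,0,0]},
  {"xyz": [-8,30,0],"claw": 70,"twist": [0,0,0]},
  {"xyz": [-8,30,0],"claw": 70,"twist": [0,0,0]},
])

```text
clock: 22.17
tcp_pos: [0.5651, -0.1255, 0.2115]
orientation: [0.001, 1.0, 0.0, -0.001]
wrist_force: [0.3, 0.1, -0.8]
width: 0.0703
finger_force: 0.0
```

>>> jog_arm([
  {"xyz": [-8,30,0],"claw": 70,"twist": [0,0,0]},
  {"xyz": [-8,30,0],"claw": 70,"twist": [0,0,0]},
  {"xyz": [-7,30,0],"claw": 70,"twist": [0,0,0]},
  {"xyz": [-5.5,20,0],"claw": 70,"twist": [0,0,0]},
  {"xyz": [0,0,0],"claw": 70,"twist": [0,0,0.08]},
])

```text
clock: 22.58
tcp_pos: [0.5952, -0.0095, 0.2115]
orientation: [0.037, 0.999, 0.002, -0.0]
wrist_force: [0.6, 0.3, -0.9]
width: 0.0703
finger_force: 0.0
```

>>> jog_arm([
  {"xyz": [0,0,20],"claw": 70,"twist": [0,0,0.08]},
  {"xyz": [0,0,30],"claw": 70,"twist": [0,0,0]},
  {"xyz": [0,0,30],"claw": 70,"twist": [0,0,0]},
  {"xyz": [0,0,25],"claw": 70,"twist": [0,0,0]},
  {"xyz": [0,0,15],"claw": 70,"twist": [0,0,0]},
])

```text
clock: 23.0
tcp_pos: [0.5918, -0.0167, 0.0888]
orientation: [0.081, 0.997, -0.0, -0.003]
wrist_force: [0.2, 0.5, -0.7]
width: 0.07
finger_force: 0.0
```

>>> jog_arm([
  {"xyz": [0,0,0],"claw": 70,"twist": [0,0,0]},
  {"xyz": [0,0,0],"claw": 70,"twist": [0,0,0]},
  {"xyz": [0,0,0],"claw": 70,"twist": [0,0,0]},
  {"xyz": [0,0,0],"claw": 70,"twist": [0,0,0]},
  {"xyz": [0,0,0],"claw": 70,"twist": [0,0,0]},
])

```text
clock: 23.42
tcp_pos: [0.5954, -0.0169, 0.0939]
orientation: [0.081, 0.997, 0.0, 0.001]
wrist_force: [0.5, 0.3, 0.6]
width: 0.0703
finger_force: 0.0
```

Run:
```python
from h import *
for i in range(2):
    c=cams.capture("scene"); print(status.get_obs()["tcp_pos"],status.get_obs()["orientation"])
cv2.imwrite("pics/s3.png",cv2.resize(c["img"][130:280,150:350],None,fx=4,fy=4))
```

```text
[ 0.59523763 -0.01688816  0.0938264 ] [8.07991363e-02 9.96729735e-01 1.41816093e-04 1.14692952e-03]
[ 0.59510041 -0.01692163  0.09370012] [8.08259145e-02 9.96727729e-01 1.20484417e-04 9.95593874e-04]
```

View pics/s3.png

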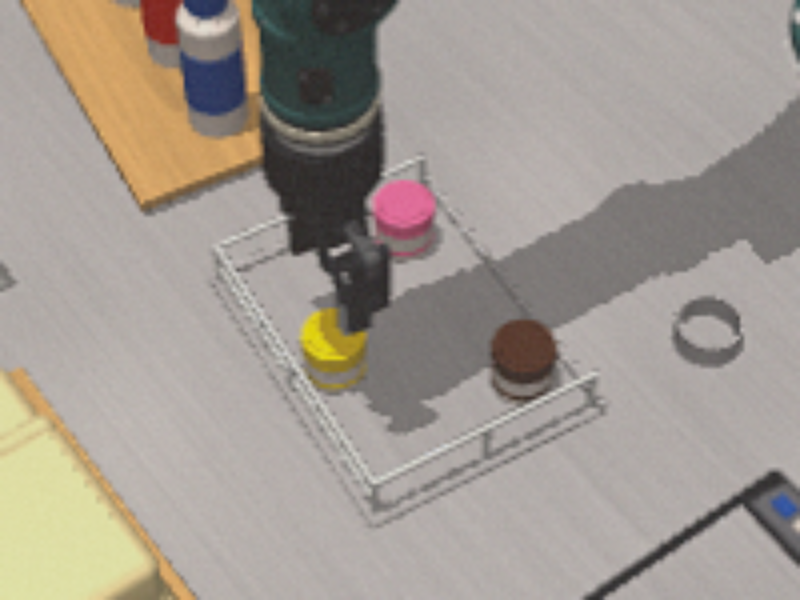

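The fingers hang above the yellow pot (333,345) with the axis matching the tray. Now I descend around it.

>>> jog_arm([
  {"xyz": [1.5,0,12],"claw": 70,"twist": [0,0,0]},
  {"xyz": [0,0,14],"claw": 70,"twist": [0,0,0]},
  {"xyz": [0,0,14],"claw": 70,"twist": [0,0,0]},
  {"xyz": [0,0,12],"claw": 70,"twist": [0,0,0]},
  {"xyz": [0,0,10],"claw": 70,"twist": [0,0,0]},
])

```text
clock: 23.93
tcp_pos: [0.593, -0.0166, 0.0301]
orientation: [0.081, 0.997, 0.0, 0.0]
wrist_force: [-0.5, -0.1, 0.2]
width: 0.07
finger_force: 0.0
```

>>> jog_arm([
  {"xyz": [0,0,6],"claw": 70,"twist": [0,0,0]},
  {"xyz": [0,0,3],"claw": 70,"twist": [0,0,0]},
  {"xyz": [0,0,1],"claw": 70,"twist": [0,0,0]},
  {"xyz": [0,0,0],"claw": 70,"twist": [0,0,0]},
  {"xyz": [0,0,0],"claw": 64,"twist": [0,0,0]},
])

```text
clock: 24.35
tcp_pos: [0.5934, -0.0167, 0.0211]
orientation: [0.081, 0.997, 0.0, 0.0]
wrist_force: [0.4, 0.1, -0.1]
width: 0.0639
finger_force: 0.0
```

>>> jog_arm([
  {"xyz": [0,0,0],"claw": 58,"twist": [0,0,0]},
  {"xyz": [0,0,0],"claw": 52,"twist": [0,0,0]},
  {"xyz": [0,0,0],"claw": 47,"twist": [0,0,0]},
  {"xyz": [0,0,0],"claw": 43,"twist": [0,0,0]},
  {"xyz": [0,0,0],"claw": 36,"twist": [0,0,0]},
])

```text
clock: 24.77
tcp_pos: [0.5932, -0.0166, 0.0214]
orientation: [0.081, 0.997, 0.0, 0.0]
wrist_force: [-1.3, 0.2, 4.7]
width: 0.0444
finger_force: 60.4
```

>>> jog_arm([
  {"xyz": [0,0,0],"claw": 36,"twist": [0,0,0]},
  {"xyz": [0,0,-3],"claw": 36,"twist": [0,0,0]},
  {"xyz": [0,0,-8],"claw": 36,"twist": [0,0,0]},
  {"xyz": [0,0,-12],"claw": 36,"twist": [0,0,0]},
  {"xyz": [0,0,-12],"claw": 36,"twist": [0,0,0]},
])

```text
clock: 25.18
tcp_pos: [0.5927, -0.0167, 0.0565]
orientation: [0.081, 0.997, -0.0, -0.0]
wrist_force: [0.5, 0.8, -0.3]
width: 0.0443
finger_force: 61.1
```

>>> jog_arm([
  {"xyz": [0,0,-14],"claw": 36,"twist": [0,0,0]},
  {"xyz": [0,0,-20],"claw": 36,"twist": [0,0,0]},
  {"xyz": [0,0,-26],"claw": 36,"twist": [0,0,-0.04]},
  {"xyz": [0,0,-22],"claw": 36,"twist": [0,0,-0.08]},
  {"xyz": [0,0,-12],"claw": 36,"twist": [0,0,-0.04]},
])

```text
clock: 25.6
tcp_pos: [0.5945, -0.0168, 0.1536]
orientation: [-0.001, 1.0, -0.0, 0.003]
wrist_force: [0.6, -0.4, 0.5]
width: 0.0443
finger_force: 61.1
```

>>> jog_arm([
  {"xyz": [1,6,0],"claw": 36,"twist": [0,0,0]},
  {"xyz": [2,14,0],"claw": 36,"twist": [0,0,0]},
  {"xyz": [3,22,0],"claw": 36,"twist": [0,0,0]},
  {"xyz": [3.7,28,0],"claw": 36,"twist": [0,0,0]},
  {"xyz": [3.7,28,0],"claw": 36,"twist": [0,0,0]},
])

```text
clock: 26.02
tcp_pos: [0.578, 0.0831, 0.1485]
orientation: [0.002, 1.0, -0.0, -0.001]
wrist_force: [0.9, -0.6, -1.2]
width: 0.0442
finger_force: 61.1
```

>>> jog_arm([
  {"xyz": [3.7,28,0],"claw": 36,"twist": [0,0,0]},
  {"xyz": [3.7,28,0],"claw": 36,"twist": [0,0,0]},
  {"xyz": [3.7,28,0],"claw": 36,"twist": [0,0,0]},
  {"xyz": [3.7,28,0],"claw": 36,"twist": [0,0,0]},
  {"xyz": [3.7,28,0],"claw": 36,"twist": [0,0,0]},
])

```text
clock: 26.43
tcp_pos: [0.559, 0.2241, 0.1482]
orientation: [0.001, 1.0, -0.0, -0.002]
wrist_force: [0.9, -0.1, -1.0]
width: 0.0442
finger_force: 61.1
```

>>> jog_arm([
  {"xyz": [3.7,28,0],"claw": 36,"twist": [0,0,0]},
  {"xyz": [3.7,28,0],"claw": 36,"twist": [0,0,0]},
  {"xyz": [3.7,28,0],"claw": 36,"twist": [0,0,0]},
  {"xyz": [3,20,0],"claw": 36,"twist": [0,0,0]},
  {"xyz": [2,18,0],"claw": 36,"twist": [0,0,0]},
])

```text
clock: 26.85
tcp_pos: [0.5422, 0.3471, 0.148]
orientation: [-0.001, 1.0, -0.0, -0.002]
wrist_force: [0.9, -0.9, -1.4]
width: 0.0445
finger_force: 61.1
```

>>> jog_arm([
  {"xyz": [1.5,12.7,0],"claw": 36,"twist": [0,0,0]},
  {"xyz": [0,0,0],"claw": 36,"twist": [0,0,0]},
  {"xyz": [0,0,0],"claw": 36,"twist": [0,0,0]},
  {"xyz": [0,0,8],"claw": 36,"twist": [0,0,0]},
  {"xyz": [0,0,12],"claw": 36,"twist": [0,0,0]},
])

```text
clock: 27.27
tcp_pos: [0.5454, 0.3544, 0.1299]
orientation: [0.002, 1.0, -0.0, 0.001]
wrist_force: [0.3, -0.1, 0.0]
width: 0.0445
finger_force: 61.2
```

>>> jog_arm([
  {"xyz": [0,0,14],"claw": 36,"twist": [0,0,0]},
  {"xyz": [0,0,14],"claw": 36,"twist": [0,0,0]},
  {"xyz": [0,0,10],"claw": 36,"twist": [0,0,0]},
  {"xyz": [0,0,8],"claw": 36,"twist": [0,0,0]},
  {"xyz": [0,0,4],"claw": 36,"twist": [0,0,0]},
])

```text
clock: 27.68
tcp_pos: [0.5436, 0.3546, 0.0778]
orientation: [0.002, 1.0, -0.001, -0.001]
wrist_force: [-0.6, -0.2, -0.3]
width: 0.0444
finger_force: 61.2
```

>>> jog_arm([
  {"xyz": [0,0,2],"claw": 36,"twist": [0,0,0]},
  {"xyz": [0,0,1],"claw": 36,"twist": [0,0,0]},
  {"xyz": [0,0,0.5],"claw": 36,"twist": [0,0,0]},
  {"xyz": [0,0,0.5],"claw": 36,"twist": [0,0,0]},
  {"xyz": [0,0,0],"claw": 36,"twist": [0,0,0]},
])

```text
clock: 28.1
tcp_pos: [0.5444, 0.3564, 0.0761]
orientation: [0.001, 1.0, 0.0, 0.0]
wrist_force: [-0.2, -1.1, -0.3]
width: 0.0443
finger_force: 61.2
```

>>> jog_arm([
  {"xyz": [0,0,1],"claw": 36,"twist": [0,0,0]},
  {"xyz": [0,0,0.5],"claw": 36,"twist": [0,0,0]},
  {"xyz": [0,0,0.5],"claw": 36,"twist": [0,0,0]},
  {"xyz": [0,0,0.5],"claw": 36,"twist": [0,0,0]},
  {"xyz": [0,0,0],"claw": 36,"twist": [0,0,0]},
])

```text
clock: 28.52
tcp_pos: [0.5441, 0.3562, 0.0734]
orientation: [0.001, 1.0, 0.0, 0.0]
wrist_force: [-0.8, -0.3, 1.8]
width: 0.0442
finger_force: 61.4
```

>>> jog_arm([
  {"xyz": [0,0,0.5],"claw": 36,"twist": [0,0,0]},
  {"xyz": [0,0,0.4],"claw": 36,"twist": [0,0,0]},
  {"xyz": [0,0,0],"claw": 36,"twist": [0,0,0]},
  {"xyz": [0,0,0],"claw": 36,"twist": [0,0,0]},
  {"xyz": [0,0,0],"claw": 36,"twist": [0,0,0]},
])

```text
clock: 28.93
tcp_pos: [0.5441, 0.3562, 0.0734]
orientation: [0.001, 1.0, 0.0, 0.0]
wrist_force: [-2.6, -1.2, 6.7]
width: 0.0444
finger_force: 61.5
```

>>> jog_arm([
  {"xyz": [0,0,0],"claw": 50,"twist": [0,0,0]},
  {"xyz": [0,0,0],"claw": 60,"twist": [0,0,0]},
  {"xyz": [0,0,0],"claw": 70,"twist": [0,0,0]},
  {"xyz": [0,0,0],"claw": 70,"twist": [0,0,0]},
  {"xyz": [0,0,-10],"claw": 70,"twist": [0,0,0]},
])

```text
clock: 29.35
tcp_pos: [0.5427, 0.3553, 0.0805]
orientation: [0.001, 1.0, -0.001, -0.002]
wrist_force: [-1.5, 0.3, 0.1]
width: 0.0701
finger_force: 0.0
```

>>> jog_arm([
  {"xyz": [0,0,-20],"claw": 70,"twist": [0,0,0]},
  {"xyz": [0,0,-30],"claw": 70,"twist": [0,0,0]},
  {"xyz": [0,0,-30],"claw": 70,"twist": [0,0,0]},
  {"xyz": [0,0,-30],"claw": 60,"twist": [0,0,0]},
  {"xyz": [0,0,-20],"claw": 60,"twist": [0,0,0]},
])

```text
clock: 29.77
tcp_pos: [0.5452, 0.3568, 0.216]
orientation: [0.001, 1.0, 0.001, 0.002]
wrist_force: [0.7, 0.1, 0.1]
width: 0.06
finger_force: 0.0
```

>>> jog_arm([
  {"xyz": [0.6,-20,0],"claw": 60,"twist": [0,0,0]},
  {"xyz": [0.7,-30,0],"claw": 60,"twist": [0,0,0]},
  {"xyz": [0.7,-30,0],"claw": 60,"twist": [0,0,0]},
  {"xyz": [0.7,-30,0],"claw": 60,"twist": [0,0,0]},
  {"xyz": [0.7,-30,0],"claw": 60,"twist": [0,0,0]},
])

```text
clock: 30.18
tcp_pos: [0.5403, 0.2149, 0.213]
orientation: [0.001, 1.0, 0.0, 0.0]
wrist_force: [0.7, -0.6, -0.5]
width: 0.0598
finger_force: 0.0
```

>>> jog_arm([
  {"xyz": [0.7,-30,0],"claw": 60,"twist": [0,0,0]},
  {"xyz": [0.7,-30,0],"claw": 60,"twist": [0,0,0]},
  {"xyz": [0.7,-30,0],"claw": 60,"twist": [0,0,0]},
  {"xyz": [0.7,-30,0],"claw": 60,"twist": [0,0,0]},
  {"xyz": [0.7,-30,0],"claw": 60,"twist": [0,0,0]},
])

```text
clock: 30.6
tcp_pos: [0.5365, 0.0647, 0.213]
orientation: [0.001, 1.0, 0.0, 0.0]
wrist_force: [1.1, -0.7, 0.3]
width: 0.0602
finger_force: 0.0
```

>>> jog_arm([
  {"xyz": [0.7,-30,0],"claw": 60,"twist": [0,0,0]},
  {"xyz": [0.7,-30,0],"claw": 60,"twist": [0,0,0]},
  {"xyz": [0.7,-30,0],"claw": 60,"twist": [0,0,0]},
  {"xyz": [0.7,-30,0],"claw": 60,"twist": [0,0,0]},
  {"xyz": [0.7,-30,0],"claw": 60,"twist": [0,0,0]},
])

```text
clock: 31.02
tcp_pos: [0.5328, -0.0853, 0.213]
orientation: [0.001, 1.0, 0.0, 0.0]
wrist_force: [0.3, 0.1, 0.1]
width: 0.0602
finger_force: 0.0
```

>>> jog_arm([
  {"xyz": [0.7,-30,0],"claw": 60,"twist": [0,0,0]},
  {"xyz": [0.7,-30,0],"claw": 60,"twist": [0,0,0]},
  {"xyz": [0.7,-30,0],"claw": 60,"twist": [0,0,0]},
  {"xyz": [0.7,-30,0],"claw": 60,"twist": [0,0,0]},
  {"xyz": [0.7,-30,0],"claw": 60,"twist": [0,0,0]},
])

```text
clock: 31.43
tcp_pos: [0.5289, -0.2353, 0.2129]
orientation: [0.001, 1.0, -0.0, 0.0]
wrist_force: [-0.2, 0.1, 0.2]
width: 0.0602
finger_force: 0.0
```

>>> jog_arm([
  {"xyz": [0.7,-30,0],"claw": 60,"twist": [0,0,0]},
  {"xyz": [0,0,0],"claw": 60,"twist": [0,0,0]},
  {"xyz": [0,0,0],"claw": 60,"twist": [0,0,0]},
  {"xyz": [0,0,0],"claw": 60,"twist": [0,0,0]},
  {"xyz": [0,0,0],"claw": 60,"twist": [0,0,0]},
])

```text
clock: 31.85
tcp_pos: [0.5286, -0.2621, 0.2123]
orientation: [-0.0, 1.0, 0.001, -0.0]
wrist_force: [0.3, -0.1, -0.9]
width: 0.06
finger_force: 0.0
```

Run:
```python
from h import *
for n in("scene","top"):
    c=cams.capture(n); P=cloud(c); print(n,status.get_obs()["tcp_pos"])
    for k,v in tops(c,["yellow"],.102,.008,(.45,.65,.2,.5)).items(): print(k,v)
    for k,v in tops(c,["blue","red"],.173,.008,(.3,.8,-.6,-.2)).items(): print(k,v)
    cv2.imwrite(f"pics/{n}4.png",c["img"])
```

```text
scene [ 0.52869254 -0.26198748  0.21230348]
yellow (array([0.5458, 0.3556]), array([0.5469, 0.3562]), np.int32(262), np.float64(0.1031))
blue (array([ 0.5316, -0.2645]), array([ 0.5324, -0.2619]), np.int32(55), np.float64(0.1735))
red (array([ 0.5201, -0.3445]), array([ 0.5186, -0.3456]), np.int32(67), np.float64(0.1727))
top [ 0.52873557 -0.26206742  0.21231666]
yellow (array([0.5442, 0.3555]), array([0.5442, 0.3562]), np.int32(253), np.float64(0.1029))
blue (array([ 0.527 , -0.2623]), array([ 0.5289, -0.2621]), np.int32(109), np.float64(0.1737))
red None
```

View pics/scene4.png

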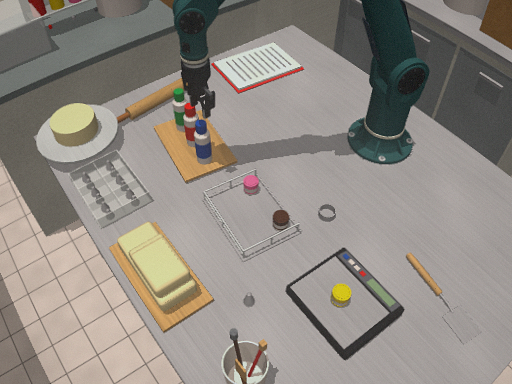

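The yellow pot stands in the middle of the plate (342,293), and the three bottles stand upright on the board. Now I take the blue bottle back.

>>> jog_arm([
  {"xyz": [-0.5,-1.8,14],"claw": 60,"twist": [0,0,0]},
  {"xyz": [0,0,18],"claw": 60,"twist": [0,0,0]},
  {"xyz": [0,0,16],"claw": 60,"twist": [0,0,0]},
  {"xyz": [0,0,12],"claw": 60,"twist": [0,0,0]},
  {"xyz": [0,0,8.5],"claw": 60,"twist": [0,0,0]},
])

```text
clock: 32.37
tcp_pos: [0.5286, -0.2644, 0.1425]
orientation: [0.0, 1.0, 0.0, -0.001]
wrist_force: [-0.8, -0.4, -0.4]
width: 0.06
finger_force: 0.0
```

>>> jog_arm([
  {"xyz": [0,0,0],"claw": 60,"twist": [0,0,0]},
  {"xyz": [0,0,0],"claw": 60,"twist": [0,0,0]},
  {"xyz": [0,0,0],"claw": 50,"twist": [0,0,0]},
  {"xyz": [0,0,0],"claw": 40,"twist": [0,0,0]},
  {"xyz": [0,0,0],"claw": 40,"twist": [0,0,0]},
])

```text
clock: 32.78
tcp_pos: [0.5294, -0.2659, 0.1446]
orientation: [0.001, 1.0, -0.0, 0.001]
wrist_force: [-0.0, -0.9, -0.5]
width: 0.04
finger_force: 0.0
```

>>> jog_arm([
  {"xyz": [-0.4,1.8,0.8],"claw": 40,"twist": [0,0,0]},
  {"xyz": [0,0,0],"claw": 38,"twist": [0,0,0]},
  {"xyz": [0,0,0],"claw": 35,"twist": [0,0,0]},
  {"xyz": [0,0,0],"claw": 30,"twist": [0,0,0]},
  {"xyz": [0,0,0],"claw": 20,"twist": [0,0,0]},
])

```text
clock: 33.2
tcp_pos: [0.5294, -0.2639, 0.1433]
orientation: [0.001, 1.0, -0.0, 0.0]
wrist_force: [-0.1, -0.4, 2.8]
width: 0.0307
finger_force: 59.0
```

>>> jog_arm([
  {"xyz": [0,0,0],"claw": 20,"twist": [0,0,0]},
  {"xyz": [0,0,-4],"claw": 20,"twist": [0,0,0]},
  {"xyz": [0,0,-10],"claw": 20,"twist": [0,0,0]},
  {"xyz": [0,0,-14],"claw": 20,"twist": [0,0,0]},
  {"xyz": [0,0,-14],"claw": 20,"twist": [0,0,0]},
])

```text
clock: 33.62
tcp_pos: [0.5285, -0.2636, 0.1851]
orientation: [0.001, 1.0, 0.0, -0.001]
wrist_force: [0.8, 0.3, -2.4]
width: 0.0305
finger_force: 59.5
```

>>> jog_arm([
  {"xyz": [0,0,-14],"claw": 20,"twist": [0,0,0]},
  {"xyz": [0,0,-8],"claw": 20,"twist": [0,0,0]},
  {"xyz": [0,0,-4],"claw": 20,"twist": [0,0,0]},
  {"xyz": [0,0,0],"claw": 20,"twist": [0,0,0]},
  {"xyz": [0,0,0],"claw": 20,"twist": [0,0,0]},
])

```text
clock: 34.03
tcp_pos: [0.5289, -0.2636, 0.2106]
orientation: [0.001, 1.0, 0.0, -0.0]
wrist_force: [-0.2, -0.2, -2.5]
width: 0.0304
finger_force: 59.5
```

>>> jog_arm([
  {"xyz": [-1,4,0],"claw": 20,"twist": [0,0,0]},
  {"xyz": [-2,10,0],"claw": 20,"twist": [0,0,0]},
  {"xyz": [-4,18,0],"claw": 20,"twist": [0,0,0]},
  {"xyz": [-5,25,0],"claw": 20,"twist": [0,0,0]},
  {"xyz": [-5.6,28,0],"claw": 20,"twist": [0,0,0]},
])

```text
clock: 34.45
tcp_pos: [0.5466, -0.1782, 0.2102]
orientation: [0.002, 1.0, -0.0, -0.001]
wrist_force: [0.8, -0.1, -2.2]
width: 0.0305
finger_force: 59.6
```

>>> jog_arm([
  {"xyz": [-5.6,28,0],"claw": 20,"twist": [0,0,0]},
  {"xyz": [-5.6,28,0],"claw": 20,"twist": [0,0,0]},
  {"xyz": [-5.6,28,0],"claw": 20,"twist": [0,0,0]},
  {"xyz": [-5.6,28,0],"claw": 20,"twist": [0,0,0]},
  {"xyz": [-5.6,28,0],"claw": 20,"twist": [0,0,0]},
])

```text
clock: 34.87
tcp_pos: [0.5748, -0.0362, 0.2102]
orientation: [0.0, 1.0, 0.0, -0.001]
wrist_force: [0.0, -0.8, -2.1]
width: 0.0304
finger_force: 59.6
```

>>> jog_arm([
  {"xyz": [-5.6,28,0],"claw": 20,"twist": [0,0,0]},
  {"xyz": [-5.6,28,0],"claw": 20,"twist": [0,0,0]},
  {"xyz": [-5,16,0],"claw": 20,"twist": [0,0,0]},
  {"xyz": [-4.7,11.5,0],"claw": 20,"twist": [0,0,0]},
  {"xyz": [0,0,0],"claw": 20,"twist": [0,0,0]},
])

```text
clock: 35.28
tcp_pos: [0.597, 0.0494, 0.2104]
orientation: [-0.002, 1.0, 0.001, 0.0]
wrist_force: [-0.0, 0.2, -2.0]
width: 0.0304
finger_force: 59.7
```

>>> jog_arm([
  {"xyz": [0,0,6],"claw": 20,"twist": [0,0,0]},
  {"xyz": [0,0,14],"claw": 20,"twist": [0,0,0]},
  {"xyz": [0,0,16],"claw": 20,"twist": [0,0,0]},
  {"xyz": [0,0,14],"claw": 20,"twist": [0,0,0]},
  {"xyz": [0,0,8],"claw": 20,"twist": [0,0,0]},
])

```text
clock: 35.7
tcp_pos: [0.5945, 0.0416, 0.1509]
orientation: [0.003, 1.0, -0.001, -0.002]
wrist_force: [0.0, -0.0, -2.5]
width: 0.0305
finger_force: 59.7
```

>>> jog_arm([
  {"xyz": [0,0,6],"claw": 20,"twist": [0,0,0]},
  {"xyz": [0,0,4],"claw": 20,"twist": [0,0,0]},
  {"xyz": [0,0,2],"claw": 20,"twist": [0,0,0]},
  {"xyz": [0,0,1],"claw": 20,"twist": [0,0,0]},
  {"xyz": [0,0,0],"claw": 20,"twist": [0,0,0]},
])

```text
clock: 36.12
tcp_pos: [0.5967, 0.0444, 0.1402]
orientation: [0.001, 1.0, 0.0, 0.0]
wrist_force: [0.5, -0.2, -1.7]
width: 0.0306
finger_force: 59.7
```

>>> jog_arm([
  {"xyz": [0,0,0],"claw": 20,"twist": [0,0,0]},
  {"xyz": [0,0,0],"claw": 20,"twist": [0,0,0]},
  {"xyz": [0,0,0],"claw": 20,"twist": [0,0,0]},
  {"xyz": [0,0,0],"claw": 20,"twist": [0,0,0]},
  {"xyz": [0,0,0],"claw": 20,"twist": [0,0,0]},
])

```text
clock: 36.53
tcp_pos: [0.5964, 0.0446, 0.1401]
orientation: [0.001, 1.0, 0.0, 0.0]
wrist_force: [0.1, -0.0, -2.4]
width: 0.0307
finger_force: 59.7
```

>>> jog_arm([
  {"xyz": [0.4,0,2],"claw": 20,"twist": [0,0,0]},
  {"xyz": [0,0,3],"claw": 20,"twist": [0,0,0]},
  {"xyz": [0,0,1.5],"claw": 20,"twist": [0,0,0]},
  {"xyz": [0,0,0.7],"claw": 20,"twist": [0,0,0]},
  {"xyz": [0,0,0.3],"claw": 20,"twist": [0,0,0]},
])

```text
clock: 36.95
tcp_pos: [0.5957, 0.0445, 0.132]
orientation: [0.001, 1.0, -0.0, -0.0]
wrist_force: [-0.0, 0.8, -2.2]
width: 0.0301
finger_force: 59.7
```

>>> jog_arm([
  {"xyz": [0,0,0.4],"claw": 20,"twist": [0,0,0]},
  {"xyz": [0,0,0.4],"claw": 20,"twist": [0,0,0]},
  {"xyz": [0,0,0.4],"claw": 20,"twist": [0,0,0]},
  {"xyz": [0,0,0],"claw": 20,"twist": [0,0,0]},
  {"xyz": [0,0,0],"claw": 20,"twist": [0,0,0]},
])

```text
clock: 37.37
tcp_pos: [0.5961, 0.0446, 0.1313]
orientation: [0.001, 1.0, 0.0, 0.0]
wrist_force: [-0.6, 0.7, -1.4]
width: 0.0308
finger_force: 59.8
```

>>> jog_arm([
  {"xyz": [0,0,0.4],"claw": 20,"twist": [0,0,0]},
  {"xyz": [0,0,0.4],"claw": 20,"twist": [0,0,0]},
  {"xyz": [0,0,0],"claw": 20,"twist": [0,0,0]},
  {"xyz": [0,0,0],"claw": 20,"twist": [0,0,0]},
  {"xyz": [0,0,0],"claw": 20,"twist": [0,0,0]},
])

```text
clock: 37.78
tcp_pos: [0.5964, 0.0445, 0.1313]
orientation: [0.001, 1.0, 0.0, 0.001]
wrist_force: [-1.0, -0.8, 5.5]
width: 0.0303
finger_force: 60.3
```

>>> jog_arm([
  {"xyz": [0,0,0],"claw": 40,"twist": [0,0,0]},
  {"xyz": [0,0,0],"claw": 50,"twist": [0,0,0]},
  {"xyz": [0,0,0],"claw": 60,"twist": [0,0,0]},
  {"xyz": [0,0,-10],"claw": 60,"twist": [0,0,0]},
  {"xyz": [0,0,-22],"claw": 60,"twist": [0,0,0]},
])

```text
clock: 38.2
tcp_pos: [0.5937, 0.0444, 0.1605]
orientation: [0.001, 1.0, -0.0, -0.003]
wrist_force: [0.5, 0.8, -0.0]
width: 0.0598
finger_force: 0.0
```

>>> jog_arm([
  {"xyz": [0,0,-25],"claw": 60,"twist": [0,0,0]},
  {"xyz": [0,0,-25],"claw": 60,"twist": [0,0,0]},
  {"xyz": [4,-15,0],"claw": 60,"twist": [0,0,0]},
  {"xyz": [6,-30,0],"claw": 60,"twist": [0,0,0]},
  {"xyz": [6,-30,0],"claw": 60,"twist": [0,0,0]},
])

```text
clock: 38.62
tcp_pos: [0.5801, -0.0299, 0.2134]
orientation: [-0.001, 1.0, 0.0, 0.001]
wrist_force: [-0.1, -1.2, -0.5]
width: 0.06
finger_force: 0.0
```

>>> jog_arm([
  {"xyz": [6,-30,0],"claw": 60,"twist": [0,0,0]},
  {"xyz": [6,-30,0],"claw": 60,"twist": [0,0,0]},
  {"xyz": [6,-30,0],"claw": 60,"twist": [0,0,0]},
  {"xyz": [6,-30,0],"claw": 60,"twist": [0,0,0]},
  {"xyz": [6,-30,0],"claw": 60,"twist": [0,0,0]},
])

```text
clock: 39.03
tcp_pos: [0.5486, -0.1822, 0.2126]
orientation: [0.001, 1.0, -0.0, -0.0]
wrist_force: [0.7, -0.0, -0.6]
width: 0.06
finger_force: 0.0
```

>>> jog_arm([
  {"xyz": [6,-30,0],"claw": 60,"twist": [0,0,0]},
  {"xyz": [6,-30,0],"claw": 60,"twist": [0,0,0]},
  {"xyz": [6,-30,0],"claw": 60,"twist": [0,0,0]},
  {"xyz": [6,-30,0],"claw": 60,"twist": [0,0,0]},
  {"xyz": [4,-18.2,0],"claw": 60,"twist": [0,0,0]},
])

```text
clock: 39.45
tcp_pos: [0.5193, -0.3231, 0.2127]
orientation: [0.003, 1.0, -0.001, -0.0]
wrist_force: [0.4, 0.3, 0.2]
width: 0.0597
finger_force: 0.0
```

>>> jog_arm([
  {"xyz": [4.6,0,0],"claw": 60,"twist": [0,0,0]},
  {"xyz": [0,0,15],"claw": 60,"twist": [0,0,0]},
  {"xyz": [0,0,15],"claw": 60,"twist": [0,0,0]},
  {"xyz": [0,0,10],"claw": 60,"twist": [0,0,0]},
  {"xyz": [0,0,0],"claw": 60,"twist": [0,0,0]},
])

```text
clock: 39.87
tcp_pos: [0.5151, -0.3168, 0.1702]
orientation: [0.0, 1.0, 0.001, -0.002]
wrist_force: [-0.6, 0.3, -0.4]
width: 0.0602
finger_force: 0.0
```

>>> jog_arm([
  {"xyz": [0,0,0],"claw": 60,"twist": [0,0,0]},
  {"xyz": [0,0,0],"claw": 60,"twist": [0,0,0]},
  {"xyz": [0,0,0],"claw": 60,"twist": [0,0,0]},
  {"xyz": [0,0,0],"claw": 60,"twist": [0,0,0]},
  {"xyz": [0,0,0],"claw": 60,"twist": [0,0,0]},
])

```text
clock: 40.28
tcp_pos: [0.5171, -0.3187, 0.1731]
orientation: [0.001, 1.0, -0.0, 0.001]
wrist_force: [-1.2, -0.1, 0.7]
width: 0.0601
finger_force: 0.0
```

Run:
```python
from h import *
for n in("scene","top"):
    c=cams.capture(n); print(n,status.get_obs()["tcp_pos"])
    for k,v in tops(c,["blue"],.161,.008,(.3,.8,-.3,.3)).items(): print(k,v)
```

```text
scene [ 0.51700898 -0.31861459  0.17294873]
blue (array([0.5977, 0.0435]), array([0.5979, 0.0444]), np.int32(89), np.float64(0.1617))
top [ 0.51690158 -0.31860655  0.17282069]
blue (array([0.596, 0.044]), array([0.5957, 0.0446]), np.int32(132), np.float64(0.1616))
```

>>> jog_arm([
  {"xyz": [0,0,-20],"claw": 60,"twist": [0,0,0]},
  {"xyz": [0,0,0],"claw": 60,"twist": [0,0,0]},
  {"xyz": [-0.2,-15,0],"claw": 60,"twist": [0,0,0]},
  {"xyz": [-0.2,-15,0],"claw": 60,"twist": [0,0,0]},
  {"xyz": [0,0,0],"claw": 60,"twist": [0,0,0]},
])

```text
clock: 40.8
tcp_pos: [0.516, -0.354, 0.1923]
orientation: [0.003, 1.0, -0.002, 0.0]
wrist_force: [-0.1, -1.5, 0.6]
width: 0.0601
finger_force: 0.0
```

>>> jog_arm([
  {"xyz": [0,0,8],"claw": 60,"twist": [0,0,0]},
  {"xyz": [0,0,12],"claw": 60,"twist": [0,0,0]},
  {"xyz": [0,0,0],"claw": 60,"twist": [0,0,0]},
  {"xyz": [0,0,0],"claw": 60,"twist": [0,0,0]},
  {"xyz": [0,0,0],"claw": 60,"twist": [0,0,0]},
])

```text
clock: 41.22
tcp_pos: [0.5169, -0.3477, 0.1717]
orientation: [0.0, 1.0, 0.001, -0.001]
wrist_force: [0.1, -0.6, 0.6]
width: 0.0604
finger_force: 0.0
```

Run:
```python
from h import *
for n in("scene",):
    c=cams.capture(n); print(n,status.get_obs()["tcp_pos"])
    for k,v in tops(c,["red","green"],.173,.008,(.3,.8,-.6,-.2)).items(): print(k,v)
```

```text
scene [ 0.51716624 -0.34800421  0.17214753]
red (array([ 0.5219, -0.3484]), array([ 0.522, -0.347]), np.int32(48), np.float64(0.1724))
green (array([ 0.5124, -0.4337]), array([ 0.512 , -0.4329]), np.int32(28), np.float64(0.1743))
```

>>> jog_arm([
  {"xyz": [0,0,10],"claw": 60,"twist": [0,0,0]},
  {"xyz": [0,0,11],"claw": 60,"twist": [0,0,0]},
  {"xyz": [0,0,7],"claw": 60,"twist": [0,0,0]},
  {"xyz": [0,0,1],"claw": 60,"twist": [0,0,0]},
  {"xyz": [0,0,0],"claw": 55,"twist": [0,0,0]},
])

```text
clock: 41.68
tcp_pos: [0.5164, -0.3481, 0.1423]
orientation: [0.001, 1.0, 0.001, -0.001]
wrist_force: [0.0, 0.0, 0.7]
width: 0.0549
finger_force: 0.0
```

>>> jog_arm([
  {"xyz": [0,0,0],"claw": 50,"twist": [0,0,0]},
  {"xyz": [0,0,0],"claw": 45,"twist": [0,0,0]},
  {"xyz": [0,0,0],"claw": 40,"twist": [0,0,0]},
  {"xyz": [0,0,0],"claw": 40,"twist": [0,0,0]},
  {"xyz": [0,0,0],"claw": 40,"twist": [0,0,0]},
])

```text
clock: 42.1
tcp_pos: [0.5172, -0.3486, 0.1437]
orientation: [0.001, 1.0, -0.0, 0.0]
wrist_force: [0.8, 0.2, 0.0]
width: 0.0401
finger_force: 0.0
```

>>> jog_arm([
  {"xyz": [0,0,0],"claw": 36,"twist": [0,0,0]},
  {"xyz": [0,0,0],"claw": 33,"twist": [0,0,0]},
  {"xyz": [0,0,0],"claw": 28,"twist": [0,0,0]},
  {"xyz": [0,0,0],"claw": 20,"twist": [0,0,0]},
  {"xyz": [0,0,0],"claw": 20,"twist": [0,0,0]},
])

```text
clock: 42.52
tcp_pos: [0.5174, -0.3491, 0.1439]
orientation: [0.001, 1.0, -0.001, 0.001]
wrist_force: [-0.4, -0.4, 2.5]
width: 0.0305
finger_force: 59.3
```

>>> jog_arm([
  {"xyz": [0,0,0],"claw": 20,"twist": [0,0,0]},
  {"xyz": [0,0,-4],"claw": 20,"twist": [0,0,0]},
  {"xyz": [0,0,-10],"claw": 20,"twist": [0,0,0]},
  {"xyz": [0,0,-14],"claw": 20,"twist": [0,0,0]},
  {"xyz": [0,0,-14],"claw": 20,"twist": [0,0,0]},
])

```text
clock: 42.93
tcp_pos: [0.5162, -0.3476, 0.1854]
orientation: [0.001, 1.0, 0.001, -0.001]
wrist_force: [-0.8, -0.3, -2.4]
width: 0.0303
finger_force: 59.4
```

>>> jog_arm([
  {"xyz": [0,0,-14],"claw": 20,"twist": [0,0,0]},
  {"xyz": [0,0,-8],"claw": 20,"twist": [0,0,0]},
  {"xyz": [0,0,-4],"claw": 20,"twist": [0,0,0]},
  {"xyz": [-1,4,0],"claw": 20,"twist": [0,0,0]},
  {"xyz": [-1,10,0],"claw": 20,"twist": [0,0,0]},
])

```text
clock: 43.35
tcp_pos: [0.5184, -0.3355, 0.2112]
orientation: [0.002, 1.0, -0.0, -0.0]
wrist_force: [0.7, -0.8, -0.9]
width: 0.0305
finger_force: 59.5
```

>>> jog_arm([
  {"xyz": [-1,18,0],"claw": 20,"twist": [0,0,0]},
  {"xyz": [-1,25,0],"claw": 20,"twist": [0,0,0]},
  {"xyz": [-1,28,0],"claw": 20,"twist": [0,0,0]},
  {"xyz": [-1,28,0],"claw": 20,"twist": [0,0,0]},
  {"xyz": [-1,28,0],"claw": 20,"twist": [0,0,0]},
])

```text
clock: 43.77
tcp_pos: [0.5233, -0.2048, 0.2103]
orientation: [0.001, 1.0, 0.001, -0.001]
wrist_force: [1.0, -0.9, -1.7]
width: 0.0306
finger_force: 59.6
```

>>> jog_arm([
  {"xyz": [-1,28,0],"claw": 20,"twist": [0,0,0]},
  {"xyz": [-1,28,0],"claw": 20,"twist": [0,0,0]},
  {"xyz": [-1,28,0],"claw": 20,"twist": [0,0,0]},
  {"xyz": [-1,28,0],"claw": 20,"twist": [0,0,0]},
  {"xyz": [-1,28,0],"claw": 20,"twist": [0,0,0]},
])

```text
clock: 44.18
tcp_pos: [0.5282, -0.0649, 0.2105]
orientation: [0.0, 1.0, 0.0, -0.001]
wrist_force: [0.4, 0.9, -1.6]
width: 0.0306
finger_force: 59.6
```

>>> jog_arm([
  {"xyz": [-1,28,0],"claw": 20,"twist": [0,0,0]},
  {"xyz": [-2.2,17,0],"claw": 20,"twist": [0,0,0]},
  {"xyz": [-2.2,12.8,0],"claw": 20,"twist": [0,0,0]},
  {"xyz": [0,0,0],"claw": 20,"twist": [0,0,0]},
  {"xyz": [0,0,0],"claw": 20,"twist": [0,0,0]},
])

```text
clock: 44.6
tcp_pos: [0.5346, -0.0094, 0.211]
orientation: [0.0, 1.0, -0.0, -0.001]
wrist_force: [-0.3, -0.3, -2.1]
width: 0.0304
finger_force: 59.6
```

>>> jog_arm([
  {"xyz": [0,0,6],"claw": 20,"twist": [0,0,0]},
  {"xyz": [0,0,14],"claw": 20,"twist": [0,0,0]},
  {"xyz": [0,0,16],"claw": 20,"twist": [0,0,0]},
  {"xyz": [0,0,14],"claw": 20,"twist": [0,0,0]},
  {"xyz": [0,0,8],"claw": 20,"twist": [0,0,0]},
])

```text
clock: 45.02
tcp_pos: [0.5337, -0.012, 0.1516]
orientation: [0.003, 1.0, -0.001, -0.001]
wrist_force: [-0.0, 0.1, -1.5]
width: 0.0307
finger_force: 59.6
```

>>> jog_arm([
  {"xyz": [0,0,6],"claw": 20,"twist": [0,0,0]},
  {"xyz": [0,0,4],"claw": 20,"twist": [0,0,0]},
  {"xyz": [0,0,3],"claw": 20,"twist": [0,0,0]},
  {"xyz": [0,0,0],"claw": 20,"twist": [0,0,0]},
  {"xyz": [0,0,0],"claw": 20,"twist": [0,0,0]},
])

```text
clock: 45.43
tcp_pos: [0.5354, -0.0099, 0.1407]
orientation: [0.001, 1.0, -0.0, 0.0]
wrist_force: [0.1, 1.0, -1.3]
width: 0.0303
finger_force: 59.6
```

>>> jog_arm([
  {"xyz": [0,0,0],"claw": 20,"twist": [0,0,0]},
  {"xyz": [0,0,0],"claw": 20,"twist": [0,0,0]},
  {"xyz": [0,0,0],"claw": 20,"twist": [0,0,0]},
  {"xyz": [0,0,0],"claw": 20,"twist": [0,0,0]},
  {"xyz": [0,0,0],"claw": 20,"twist": [0,0,0]},
])

```text
clock: 45.85
tcp_pos: [0.5351, -0.0097, 0.1406]
orientation: [0.001, 1.0, 0.0, 0.0]
wrist_force: [0.1, -0.5, -2.2]
width: 0.0308
finger_force: 59.6
```

>>> jog_arm([
  {"xyz": [0.4,0,2],"claw": 20,"twist": [0,0,0]},
  {"xyz": [0,0,3],"claw": 20,"twist": [0,0,0]},
  {"xyz": [0,0,2],"claw": 20,"twist": [0,0,0]},
  {"xyz": [0,0,0.8],"claw": 20,"twist": [0,0,0]},
  {"xyz": [0,0,0.4],"claw": 20,"twist": [0,0,0]},
])

```text
clock: 46.27
tcp_pos: [0.5344, -0.0098, 0.1318]
orientation: [0.001, 1.0, -0.0, -0.0]
wrist_force: [-0.5, 0.4, -0.8]
width: 0.0304
finger_force: 59.6
```

>>> jog_arm([
  {"xyz": [0,0,0.5],"claw": 20,"twist": [0,0,0]},
  {"xyz": [0,0,0.4],"claw": 20,"twist": [0,0,0]},
  {"xyz": [0,0,0.4],"claw": 20,"twist": [0,0,0]},
  {"xyz": [0,0,0],"claw": 20,"twist": [0,0,0]},
  {"xyz": [0,0,0],"claw": 20,"twist": [0,0,0]},
])

```text
clock: 46.68
tcp_pos: [0.5348, -0.0098, 0.1318]
orientation: [0.001, 1.0, 0.0, 0.0]
wrist_force: [-1.4, -0.3, 5.5]
width: 0.0305
finger_force: 60.6
```

>>> jog_arm([
  {"xyz": [0,0,0],"claw": 40,"twist": [0,0,0]},
  {"xyz": [0,0,0],"claw": 50,"twist": [0,0,0]},
  {"xyz": [0,0,0],"claw": 60,"twist": [0,0,0]},
  {"xyz": [0,0,-10],"claw": 60,"twist": [0,0,0]},
  {"xyz": [0,0,-22],"claw": 60,"twist": [0,0,0]},
])

```text
clock: 47.1
tcp_pos: [0.5327, -0.0097, 0.1615]
orientation: [0.001, 1.0, -0.0, -0.003]
wrist_force: [-0.4, 0.6, -0.6]
width: 0.0596
finger_force: 0.0
```

>>> jog_arm([
  {"xyz": [0,0,-25],"claw": 60,"twist": [0,0,0]},
  {"xyz": [0,0,-25],"claw": 60,"twist": [0,0,0]},
  {"xyz": [2,-15,0],"claw": 60,"twist": [0,0,0]},
  {"xyz": [2,-30,0],"claw": 60,"twist": [0,0,0]},
  {"xyz": [2,-30,0],"claw": 60,"twist": [0,0,0]},
])

```text
clock: 47.52
tcp_pos: [0.5292, -0.0841, 0.2144]
orientation: [-0.001, 1.0, 0.0, 0.001]
wrist_force: [0.3, -0.4, -1.3]
width: 0.0598
finger_force: 0.0
```

>>> jog_arm([
  {"xyz": [2,-30,0],"claw": 60,"twist": [0,0,0]},
  {"xyz": [2,-30,0],"claw": 60,"twist": [0,0,0]},
  {"xyz": [2,-30,0],"claw": 60,"twist": [0,0,0]},
  {"xyz": [2,-30,0],"claw": 60,"twist": [0,0,0]},
  {"xyz": [2,-30,0],"claw": 60,"twist": [0,0,0]},
])

```text
clock: 47.93
tcp_pos: [0.518, -0.2362, 0.2137]
orientation: [0.001, 1.0, -0.0, 0.0]
wrist_force: [0.8, 0.4, 0.2]
width: 0.0597
finger_force: 0.0
```

>>> jog_arm([
  {"xyz": [2,-30,0],"claw": 60,"twist": [0,0,0]},
  {"xyz": [2,-30,0],"claw": 60,"twist": [0,0,0]},
  {"xyz": [2,-30,0],"claw": 60,"twist": [0,0,0]},
  {"xyz": [2,-30,0],"claw": 60,"twist": [0,0,0]},
  {"xyz": [2,-30,0],"claw": 60,"twist": [0,0,0]},
])

```text
clock: 48.35
tcp_pos: [0.5077, -0.3862, 0.2136]
orientation: [0.001, 1.0, -0.0, 0.0]
wrist_force: [0.3, 0.3, 0.4]
width: 0.06
finger_force: 0.0
```

>>> jog_arm([
  {"xyz": [2,-30,0],"claw": 60,"twist": [0,0,0]},
  {"xyz": [2.8,-18.6,0],"claw": 60,"twist": [0,0,0]},
  {"xyz": [0,0,0],"claw": 60,"twist": [0,0,0]},
  {"xyz": [0,0,0],"claw": 60,"twist": [0,0,0]},
  {"xyz": [0,0,0],"claw": 60,"twist": [0,0,0]},
])

```text
clock: 48.77
tcp_pos: [0.5034, -0.4321, 0.213]
orientation: [0.0, 1.0, 0.001, 0.0]
wrist_force: [0.2, 1.1, -0.5]
width: 0.0602
finger_force: 0.0
```

Run:
```python
from h import *
for n in("scene","top"):
    c=cams.capture(n); print(n,status.get_obs()["tcp_pos"])
    for k,v in tops(c,["red","blue"],.161,.008,(.3,.8,-.3,.3)).items(): print(k,v)
    for k,v in tops(c,["green"],.173,.008,(.3,.8,-.6,-.2)).items(): print(k,v)
```

```text
scene [ 0.50374256 -0.43141611  0.21299861]
red (array([ 0.5352, -0.0088]), array([ 0.5354, -0.0081]), np.int32(106), np.float64(0.1611))
blue (array([0.5974, 0.0436]), array([0.5979, 0.0444]), np.int32(91), np.float64(0.1619))
green (array([ 0.5076, -0.4324]), array([ 0.5078, -0.4294]), np.int32(46), np.float64(0.1742))
top [ 0.50386762 -0.43122812  0.21300159]
red (array([ 0.5329, -0.01  ]), array([ 0.5326, -0.0102]), np.int32(147), np.float64(0.1615))
blue (array([0.5959, 0.0439]), array([0.5955, 0.0447]), np.int32(132), np.float64(0.1613))
green (array([ 0.4998, -0.4343]), array([ 0.5026, -0.4329]), np.int32(68), np.float64(0.1737))
```

Red and blue are back within 1 mm. Now the green bottle.

>>> jog_arm([
  {"xyz": [0,0,14],"claw": 60,"twist": [0,0,0]},
  {"xyz": [0,0,18],"claw": 60,"twist": [0,0,0]},
  {"xyz": [0,0,18],"claw": 60,"twist": [0,0,0]},
  {"xyz": [0,0,13],"claw": 60,"twist": [0,0,0]},
  {"xyz": [0,0,6],"claw": 60,"twist": [0,0,0]},
])

```text
clock: 49.28
tcp_pos: [0.5028, -0.431, 0.142]
orientation: [-0.0, 1.0, 0.001, -0.001]
wrist_force: [0.3, -0.4, 0.8]
width: 0.0601
finger_force: 0.0
```

>>> jog_arm([
  {"xyz": [0,0,0],"claw": 60,"twist": [0,0,0]},
  {"xyz": [0,0,0],"claw": 50,"twist": [0,0,0]},
  {"xyz": [0,0,0],"claw": 45,"twist": [0,0,0]},
  {"xyz": [0,0,0],"claw": 42,"twist": [0,0,0]},
  {"xyz": [0,0,0],"claw": 42,"twist": [0,0,0]},
])

```text
clock: 49.7
tcp_pos: [0.5035, -0.4338, 0.1449]
orientation: [0.001, 1.0, -0.001, 0.001]
wrist_force: [0.0, -0.2, -0.8]
width: 0.0419
finger_force: 0.0
```

>>> jog_arm([
  {"xyz": [-0.3,0.3,0.8],"claw": 38,"twist": [0,0,0]},
  {"xyz": [0,0,0],"claw": 34,"twist": [0,0,0]},
  {"xyz": [0,0,0],"claw": 30,"twist": [0,0,0]},
  {"xyz": [0,0,0],"claw": 20,"twist": [0,0,0]},
  {"xyz": [0,0,0],"claw": 20,"twist": [0,0,0]},
])

```text
clock: 50.12
tcp_pos: [0.5036, -0.4333, 0.1436]
orientation: [0.001, 1.0, -0.0, 0.0]
wrist_force: [-0.3, 0.3, 2.2]
width: 0.0308
finger_force: 59.1
```

>>> jog_arm([
  {"xyz": [0,0,0],"claw": 20,"twist": [0,0,0]},
  {"xyz": [0,0,-4],"claw": 20,"twist": [0,0,0]},
  {"xyz": [0,0,-10],"claw": 20,"twist": [0,0,0]},
  {"xyz": [0,0,-14],"claw": 20,"twist": [0,0,0]},
  {"xyz": [0,0,-14],"claw": 20,"twist": [0,0,0]},
])

```text
clock: 50.53
tcp_pos: [0.5027, -0.4323, 0.1851]
orientation: [0.001, 1.0, 0.001, -0.001]
wrist_force: [0.3, -0.5, -1.4]
width: 0.0302
finger_force: 59.4
```

>>> jog_arm([
  {"xyz": [0,0,-14],"claw": 20,"twist": [0,0,0]},
  {"xyz": [0,0,-8],"claw": 20,"twist": [0,0,0]},
  {"xyz": [0,0,-4],"claw": 20,"twist": [0,0,0]},
  {"xyz": [-1,4,0],"claw": 20,"twist": [0,0,0]},
  {"xyz": [-2,10,0],"claw": 20,"twist": [0,0,0]},
])

```text
clock: 50.95
tcp_pos: [0.5054, -0.4201, 0.2109]
orientation: [0.002, 1.0, -0.001, -0.0]
wrist_force: [-0.2, -0.0, -2.1]
width: 0.0305
finger_force: 59.5
```

>>> jog_arm([
  {"xyz": [-4,18,0],"claw": 20,"twist": [0,0,0]},
  {"xyz": [-5,25,0],"claw": 20,"twist": [0,0,0]},
  {"xyz": [-5.8,28,0],"claw": 20,"twist": [0,0,0]},
  {"xyz": [-5.8,28,0],"claw": 20,"twist": [0,0,0]},
  {"xyz": [-5.8,28,0],"claw": 20,"twist": [0,0,0]},
])

```text
clock: 51.37
tcp_pos: [0.5325, -0.2891, 0.2099]
orientation: [0.001, 1.0, 0.001, -0.001]
wrist_force: [0.8, 0.2, -1.7]
width: 0.0306
finger_force: 59.5
```

>>> jog_arm([
  {"xyz": [-5.8,28,0],"claw": 20,"twist": [0,0,0]},
  {"xyz": [-5.8,28,0],"claw": 20,"twist": [0,0,0]},
  {"xyz": [-5.8,28,0],"claw": 20,"twist": [0,0,0]},
  {"xyz": [-5.8,28,0],"claw": 20,"twist": [0,0,0]},
  {"xyz": [-5.8,28,0],"claw": 20,"twist": [0,0,0]},
])

```text
clock: 51.78
tcp_pos: [0.5614, -0.1492, 0.21]
orientation: [0.0, 1.0, 0.001, -0.001]
wrist_force: [0.7, 1.1, -2.3]
width: 0.0305
finger_force: 59.5
```

>>> jog_arm([
  {"xyz": [-5.8,28,0],"claw": 20,"twist": [0,0,0]},
  {"xyz": [-5.8,28,0],"claw": 20,"twist": [0,0,0]},
  {"xyz": [-5,12,0],"claw": 20,"twist": [0,0,0]},
  {"xyz": [-4.2,9.2,0],"claw": 20,"twist": [0,0,0]},
  {"xyz": [0,0,0],"claw": 20,"twist": [0,0,0]},
])

```text
clock: 52.2
tcp_pos: [0.5839, -0.0721, 0.2106]
orientation: [-0.001, 1.0, 0.001, -0.0]
wrist_force: [-0.1, 0.3, -2.0]
width: 0.0307
finger_force: 59.7
```

>>> jog_arm([
  {"xyz": [0,0,0],"claw": 20,"twist": [0,0,0]},
  {"xyz": [0,0,0],"claw": 20,"twist": [0,0,0]},
  {"xyz": [0,0,0],"claw": 20,"twist": [0,0,0]},
  {"xyz": [0,0,0],"claw": 20,"twist": [0,0,0]},
  {"xyz": [0,0,0],"claw": 20,"twist": [0,0,0]},
])

```text
clock: 52.62
tcp_pos: [0.5829, -0.0763, 0.2112]
orientation: [0.002, 1.0, -0.0, -0.0]
wrist_force: [-0.2, -0.2, -1.3]
width: 0.0303
finger_force: 59.7
```

>>> jog_arm([
  {"xyz": [0,0,6],"claw": 20,"twist": [0,0,0]},
  {"xyz": [0,0,14],"claw": 20,"twist": [0,0,0]},
  {"xyz": [0,0,16],"claw": 20,"twist": [0,0,0]},
  {"xyz": [0,0,14],"claw": 20,"twist": [0,0,0]},
  {"xyz": [0,0,10],"claw": 20,"twist": [0,0,0]},
])

```text
clock: 53.03
tcp_pos: [0.5824, -0.075, 0.1496]
orientation: [0.001, 1.0, 0.0, -0.001]
wrist_force: [0.2, 0.3, -1.6]
width: 0.0306
finger_force: 59.7
```

>>> jog_arm([
  {"xyz": [0,0,6],"claw": 20,"twist": [0,0,0]},
  {"xyz": [0,0,4],"claw": 20,"twist": [0,0,0]},
  {"xyz": [0,0,1],"claw": 20,"twist": [0,0,0]},
  {"xyz": [0,0,0],"claw": 20,"twist": [0,0,0]},
  {"xyz": [0,0,0],"claw": 20,"twist": [0,0,0]},
])

```text
clock: 53.45
tcp_pos: [0.5838, -0.075, 0.1407]
orientation: [0.001, 1.0, -0.0, 0.001]
wrist_force: [-0.6, 0.6, -1.7]
width: 0.0306
finger_force: 59.7
```

>>> jog_arm([
  {"xyz": [0,0,1],"claw": 20,"twist": [0,0,0]},
  {"xyz": [0,0,1],"claw": 20,"twist": [0,0,0]},
  {"xyz": [0,0,0],"claw": 20,"twist": [0,0,0]},
  {"xyz": [0,0,0],"claw": 20,"twist": [0,0,0]},
  {"xyz": [0,0,0],"claw": 20,"twist": [0,0,0]},
])

```text
clock: 53.87
tcp_pos: [0.5833, -0.0749, 0.1382]
orientation: [0.001, 1.0, -0.0, 0.0]
wrist_force: [-0.4, 0.0, -1.8]
width: 0.0304
finger_force: 59.7
```

>>> jog_arm([
  {"xyz": [0.2,-0.4,2],"claw": 20,"twist": [0,0,0]},
  {"xyz": [0,0,2],"claw": 20,"twist": [0,0,0]},
  {"xyz": [0,0,1],"claw": 20,"twist": [0,0,0]},
  {"xyz": [0,0,0.6],"claw": 20,"twist": [0,0,0]},
  {"xyz": [0,0,0.4],"claw": 20,"twist": [0,0,0]},
])

```text
clock: 54.28
tcp_pos: [0.5829, -0.0753, 0.1319]
orientation: [0.001, 1.0, 0.0, -0.0]
wrist_force: [-0.6, -0.0, -1.8]
width: 0.0305
finger_force: 59.7
```

>>> jog_arm([
  {"xyz": [0,0,0.4],"claw": 20,"twist": [0,0,0]},
  {"xyz": [0,0,0.4],"claw": 20,"twist": [0,0,0]},
  {"xyz": [0,0,0.4],"claw": 20,"twist": [0,0,0]},
  {"xyz": [0,0,0],"claw": 20,"twist": [0,0,0]},
  {"xyz": [0,0,0],"claw": 20,"twist": [0,0,0]},
])

```text
clock: 54.7
tcp_pos: [0.5834, -0.0754, 0.1316]
orientation: [0.001, 1.0, 0.0, 0.0]
wrist_force: [-2.0, 0.1, 5.1]
width: 0.0302
finger_force: 60.3
```

Release, rise and back off to the right, clear of everything.

>>> jog_arm([
  {"xyz": [0,0,0],"claw": 40,"twist": [0,0,0]},
  {"xyz": [0,0,0],"claw": 50,"twist": [0,0,0]},
  {"xyz": [0,0,0],"claw": 60,"twist": [0,0,0]},
  {"xyz": [0,0,-10],"claw": 60,"twist": [0,0,0]},
  {"xyz": [0,0,-22],"claw": 60,"twist": [0,0,0]},
])

```text
clock: 55.12
tcp_pos: [0.5808, -0.0751, 0.1611]
orientation: [0.001, 1.0, 0.0, -0.003]
wrist_force: [0.5, -0.0, 0.9]
width: 0.0602
finger_force: 0.0
```

>>> jog_arm([
  {"xyz": [0,0,-30],"claw": 60,"twist": [0,0,0]},
  {"xyz": [0,0,-30],"claw": 60,"twist": [0,0,0]},
  {"xyz": [2,-30,-10],"claw": 60,"twist": [0,0,0]},
  {"xyz": [2,-30,0],"claw": 60,"twist": [0,0,0]},
  {"xyz": [2,-30,0],"claw": 60,"twist": [0,0,0]},
])

```text
clock: 55.53
tcp_pos: [0.5779, -0.1659, 0.2352]
orientation: [-0.0, 1.0, -0.0, 0.002]
wrist_force: [-0.7, 0.1, -0.7]
width: 0.0601
finger_force: 0.0
```

>>> jog_arm([
  {"xyz": [2,-30,0],"claw": 60,"twist": [0,0,0]},
  {"xyz": [2,-30,0],"claw": 60,"twist": [0,0,0]},
  {"xyz": [2,-30,0],"claw": 60,"twist": [0,0,0]},
  {"xyz": [2,-30,0],"claw": 60,"twist": [0,0,0]},
  {"xyz": [0,0,0],"claw": 60,"twist": [0,0,0]},
])

```text
clock: 55.95
tcp_pos: [0.5665, -0.2945, 0.234]
orientation: [0.006, 1.0, -0.003, 0.0]
wrist_force: [-0.4, -2.1, 0.9]
width: 0.0601
finger_force: 0.0
```

Run:
```python
from h import *
for n in("scene","top"):
    c=cams.capture(n); print(n,status.get_obs()["tcp_pos"],status.get_obs()["width"])
    for k,v in tops(c,["red","blue","green"],.161,.008,(.3,.8,-.3,.3)).items(): print(k,v)
    for k,v in tops(c,["yellow"],.102,.008,(.45,.65,.2,.5)).items(): print(k,v)
    cv2.imwrite(f"pics/{n}9.png",c["img"])
```

```text
scene [ 0.56716919 -0.29062474  0.23366082] 0.05979125283105774
red (array([ 0.5353, -0.0087]), array([ 0.5358, -0.0079]), np.int32(107), np.float64(0.1606))
blue (array([0.5982, 0.044 ]), array([0.5992, 0.0454]), np.int32(96), np.float64(0.1617))
green (array([ 0.5859, -0.0767]), array([ 0.5873, -0.075 ]), np.int32(74), np.float64(0.1622))
yellow (array([0.5458, 0.3554]), array([0.546 , 0.3559]), np.int32(262), np.float64(0.1028))
top [ 0.56796015 -0.28735781  0.23339592] 0.06000612562594938
red (array([ 0.5331, -0.0099]), array([ 0.5326, -0.0102]), np.int32(145), np.float64(0.1613))
blue (array([0.596 , 0.0437]), array([0.596 , 0.0433]), np.int32(133), np.float64(0.1613))
green (array([ 0.5841, -0.0753]), array([ 0.5838, -0.0753]), np.int32(134), np.float64(0.1614))
yellow (array([0.5443, 0.3555]), array([0.5443, 0.3556]), np.int32(251), np.float64(0.1028))
```

View pics/scene9.png

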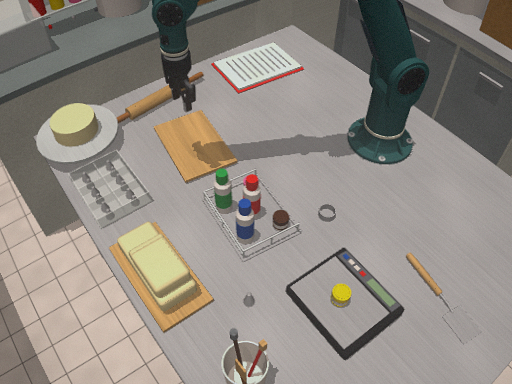

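All three bottles stand upright on the tray: green (222,188), red (252,195) and blue (245,218). All are within about 2 mm of their original spots. The yellow pot is centred on the scale plate (342,293) and the gripper is empty.

>>> jog_arm([
  {"xyz": [0,0,0],"claw": 60,"twist": [0,0,0]},
  {"xyz": [0,0,0],"claw": 60,"twist": [0,0,0]},
  {"xyz": [0,0,0],"claw": 60,"twist": [0,0,0]},
  {"xyz": [0,0,0],"claw": 60,"twist": [0,0,0]},
  {"xyz": [0,0,0],"claw": 60,"twist": [0,0,0]},
])

```text
clock: 56.47
tcp_pos: [0.569, -0.2843, 0.233]
orientation: [0.0, 1.0, 0.0, 0.0]
wrist_force: [-0.8, 0.7, 0.7]
width: 0.0601
finger_force: 0.0
```

```bash
python3 -c "
from bench import job
print(job.sign_off())"
```

```text
the job is handed in; nothing more can be done
None
```

The job is handed in at about 56 s: the yellow-lidded pot stands within about 2 mm of the middle of the scale's plate, the three bottles are upright on the tray within about 2 mm of their original spots, and the gripper is empty and clear (sign-off returned no verdict).

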